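# Press a drill chuck onto a tapered arbor and carry the pair to the inspection plate

## Robot

A 6-joint arm with a two-finger parallel gripper is mounted at the origin on a cart in front of the work surface, level with it; the furniture and walls round the work are solid. World frame = base frame: x ahead of the robot, y to its left, z up, the work surface at z = 0. Lengths are in m, angles in rad, forces in N, time in s.
With the tool pointing down it reaches from about 0.35 to 0.975 m from the base axis. Payload 4.9 kg.
Tool frame: the origin (TCP) lies on the mounting face of the last link; the fingertips stand 173 mm ahead of it and the grasp point (between the pads) lies 155 mm ahead of it; z points along the fingers, y is the direction in which the jaws open and shut (so a half turn about z gives the same grasp; the last joint's range is limited). The gripper opens to 85 mm and grips with 20 to 120 N. Pads are 22 mm wide; open, the fingers measure 114 mm over their backs; the gripper's body (76 mm by 85 mm) begins 54 mm behind the grasp point. The pads swing forward as they close: fully open they stand 13 mm farther back than shut.
Start: joints at [-1.234, 0.053, 1.613, -0, 1.476, -0.119], TCP at [0.275, -0.561, 0.405] pointing down, gripper open.
Joint ranges: [-3.01, 3.01], [-1.01, 2.22], [0.06, 2.58], [-1.02, 4.17], [0.09, 2.62], [-3.14, 3.14]. Speed limits (rad/s): [2.57, 2.57, 3.14, 3.14, 3.14, 3.14].

## Interface

Orientations are given as a rotation vector (axis times angle).
In Python, from station import ctrl gives the robot as it stands. The module is installed in compiled form; this text tells all that it offers.
- The arm moves only by the tool jog_arm, never from a script. Its argument "steps" is a list of rows, each a list of 2 entries, a list of its own where there are three numbers: the shift along the tool's x, y, z in cm, then the turn, a rotation vector about the tool's x, y, z in degrees. In form: [[[tx, ty, tz], [rx, ry, rz]], ...]. A call has 1 to 8 rows; each row shifts and turns the pose as measured when the row begins, along the tool's axes as they then stand; what a row does not reach is not made up. A row lasts 1/10 s, in which the tool goes at most 50 mm and 8.59 degrees, less where a joint would pass 70% of its speed; a pose out of reach is approached as far as the arm can. A call is refused whole if a number of a shift passes 5 or a number of a turn 8.59, either way. A call with a gripper value outside its range is refused whole. "fingers" is the gripper command: -1 is shut, 1 is fully open, values between are in proportion, set as the call begins (left out, the last holds). The fingers move at their own pace and stop on an object; "grip_force" is the grip in N (left out, the last holds). Time passes only in rows, so rows that do not move let the fingers close. It gives the time, the measured TCP pose, the force and the opening at its end, in the units of the state.
- ctrl.get_obs(): the state, without advancing time (a new reading comes with each control period).
- ctrl.get_image(name): name is "side" or "top"; returns the picture (384x512x3 uint8, red, green, blue); there is no depth.
- ctrl.camera_info(name): a dict with "K" (3x3 intrinsics, pixels), "camera_from_world" (4x4, takes a point from world to camera coordinates). Camera axes: x right, y up, looking along -z (the intrinsics and any distortion apply to the point x, -y, -z); pixel columns grow to the right and rows downward; lengths in m; the calibration is good to about 2 mm. A picture is of the moment at which its call begins. camera_info takes no time and is no camera call.
- ctrl.finish_job(): hands the job in, once; it reports no verdict.
The state is a dict: "t": time; "q": joint angles; "dq": joint speeds; "effort": joint torques, N m; "tool_pos": TCP position; "tool_rot": TCP orientation; "contact_force": force on the tool from outside, world axes, zero at the start; "wrist_torque": the same for the moment, N m; "opening": finger opening in m.
Only numpy, scipy, OpenCV 4.12 (cv2) and the standard library are available. Lean on these libraries where they do the work, as an engineer would, in place of code of your own. Each camera call takes 0.05 s, during which the arm holds its last target.

## Task

Press the drill chuck straight down onto the taper of the flanged arbor, hard enough that friction alone holds it there, but without driving the sprung plate under the arbor down onto its stop. Then lift the pair by the chuck alone, never with the fingers on the arbor, set it down upright on the dark inspection plate with the whole flange on the plate, and let go; leave the sleeves and the collet where they are.

Things in the scene. Friction and masses are not known exactly. Their poses are not given: they have to be found in the camera images.
- chuck_mid (a point): Centre (half-way up, 42 mm above its mouth) of a loose steel drill chuck, 85 mm tall, 0.15 kg, standing on its socket mouth with three jaws on top; z points up out of the jaws. Heights above the mouth: plain body 0 to 36 mm (diameter 35), knurled round sleeve 37 to 64 mm (diameter 38, the place to grip, from any side), cone and jaws 64 to 85 mm.
- chuck_mouth (a point): Centre of the chuck's underside, the mouth of its blind tapered socket: 20 mm across at the mouth, narrowing by 0.2 mm per mm, 36 mm deep. It first meets the taper 25 to 33 mm above the arbor's underside (only felt) and sinks up to 2 mm more. A press of about 18 N holds; under about 13 N may not. Sideways strain spoils the hold: letting go and regripping before the press lets it centre.
- arbor: Loose steel flanged arbor, 55.5 mm tall, 0.37 to 0.51 kg, standing on its flange (diameter 58, 12 mm thick) on the sprung plate; a boss (diameter 30) reaches up to 20 mm, above it the taper narrows from about 21 mm diameter at 24 mm height to 15 mm at 54 mm. Tapers differ by up to 0.7 mm in diameter, too little to see. Origin: centre of the underside; z up along the taper.
- pad_top (a point): Centre of the top of the round white sprung plate (diameter 80) on which the arbor stands; its plastic face is slippery; it sits on a square grey base (100 by 100 mm, bolted down) and its top is 38 mm above the worktop when not pressed.
- pad_plate (a joint): How far the sprung plate has been pushed down, in m: 0 at rest, 0.003 on its stop. The spring starts to give at a press of about 0 to 2 N and adds 8 N per mm; the stop is reached at a press of about 24 N. Pushing it past 0.0028 counts as driving it onto the stop.
- slab_top (a point): Centre of the top of the dark square inspection plate, 120 by 120 mm, 24 mm thick, fixed to the worktop; x and y along its edges.
- sleeve_a: Bystander: flanged steel sleeve, diameter 32, 24 mm tall, loose. Origin: centre of the underside.
- sleeve_b: Bystander: plain steel ring, diameter 41, 16 mm tall, loose. Origin: centre of the underside.
- spring_collet: Bystander: slotted spring collet, diameter 29, 31 mm tall, loose. Origin: centre of the underside.
- chuck: The same chuck; origin at the centre of its underside (the socket mouth), z up out of the jaws.
Things that resemble listed ones, but are neither listed nor needed, are in the scene too. Leave any orange, pink or turquoise look-alike of the chuck alone.

How it is judged:
On the way, in this order (a step that is already met when the one before it is completed fails the run):
1. the chuck is on the taper of the arbor, the arbor still on the sprung plate, pressed so that the plate gives (horizontal distance between chuck_mouth and arbor below 0.004 m and angle between the z axis of arbor and the z axis of chuck_mid, either way round below 0.06 rad and z of chuck_mouth in the frame of arbor between 0.018 and 0.033 m and value of joint pad_plate above 0.0006 m and horizontal distance between arbor and pad_top below 0.03 m), for 0.1 s.
2. the arbor hangs from the chuck at least 20 mm above the sprung plate (horizontal distance between chuck_mouth and arbor below 0.004 m and angle between the z axis of arbor and the z axis of chuck_mid, either way round below 0.06 rad and z of chuck_mouth in the frame of arbor between 0.018 and 0.033 m and z of arbor in the frame of pad_top above 0.02 m), for 0.3 s.
At the end, for the whole second after the job is handed in: Arbor upright (3.4 degrees) and at rest on the inspection plate, its centre within 34 mm of the plate's along both edges; chuck still on the taper, in line (4 mm, 3.4 degrees), its mouth 18 to 33 mm above the arbor's underside; nothing held (horizontal distance between chuck_mouth and arbor below 0.004 m and angle between the z axis of arbor and the z axis of chuck_mid, either way round below 0.06 rad and z of chuck_mouth in the frame of arbor between 0.018 and 0.033 m and x of arbor in the frame of slab_top between -0.034 and 0.034 m and y of arbor in the frame of slab_top between -0.034 and 0.034 m and z of arbor in the frame of slab_top between -0.004 and 0.004 m and angle between arbor's own z axis and vertical below 0.06 rad and linear speed of each of arbor, chuck below 0.02 m/s); the robot touches nothing.
It fails at once if the sprung plate is driven onto its stop (more than 2.8 mm down) (value of joint pad_plate above 0.0028 m).
It fails at once if the fingers touch the arbor (contact force between the fingers and arbor above 1 N).
It fails at once if the arbor or the chuck is tipped over (angle between arbor's own z axis and vertical above 0.5 rad or angle between chuck_mid's own z axis and vertical above 0.7 rad).
It fails at once if a bystander is moved more than 15 mm (distance of any of sleeve_a, sleeve_b, spring_collet from where it was at the start of the episode above 0.015 m).
It also fails if it takes over 61 s, if anything falls off the work surface, if the arm or the gripper's body presses on something with over 40 N, if the wrist force passes 120 N, or if a joint passes its speed limit or range.

## Working session

There is one attempt and no reset: what is moved stays moved. The work goes in short steps, Python scripts to look and compute and a tool call to move; the robot and the scene stay as the last step left them, time stands still between calls to the robot, and variables do not carry over. Pictures are saved under pics/ and viewed, and the job is handed in when it is done.

Besides the shell and the picture viewer there is one more tool, called after "Emit:" as name(argument=value, ...) on one line, values as JSON. jog_arm: Moves the arm, as the interface text tells. Its arguments: {"type":"object","properties":{"steps":{"type":"array","items":{"type":"array"}},"fingers":{"type":"number"},"grip_force":{"type":"number"}},"required":["steps"]}

```bash
mkdir -p pics; cat > h.py <<'E'
import numpy as np, cv2
from station import ctrl
def snap(n,f):
    im=ctrl.get_image(n); cv2.imwrite('pics/'+f,im[:,:,::-1]); return im
def ray(n,u,v):
    c=ctrl.camera_info(n);K=np.array(c['K']);M=np.array(c['camera_from_world'])
    d=np.linalg.solve(K,[u,v,1.]);d=np.array([d[0],-d[1],-d[2]])
    R=M[:3,:3];return -R.T@M[:3,3],R.T@d
def onz(n,u,v,z):
    o,d=ray(n,u,v);return o+d*(z-o[2])/d[2]
def proj(n,p):
    c=ctrl.camera_info(n);K=np.array(c['K']);M=np.array(c['camera_from_world'])
    q=M[:3,:3]@np.array(p,float)+M[:3,3];q=K@np.array([q[0],-q[1],-q[2]]);return q[:2]/q[2]
E
python3 - <<'E'
from h import *
for n in('side','top'):
    snap(n,n+'0.png');c=ctrl.camera_info(n);print(n,c.keys(),np.round(c['K'],1).tolist(),np.round(ray(n,256,192),3))
print(ctrl.get_obs())
E
```

```text
side dict_keys(['K', 'camera_from_world']) [[402.2, 0.0, 252.6], [0.0, 402.2, 192.5], [0.0, 0.0, 1.0]] [[ 1.235  0.383  0.435]
 [-0.807 -0.406 -0.429]]
top dict_keys(['K', 'camera_from_world']) [[408.5, 0.0, 259.8], [0.0, 408.5, 193.3], [0.0, 0.0, 1.0]] [[ 0.489  0.056  0.897]
 [ 0.082 -0.016 -0.997]]
{'t': 0.1, 'q': array([-1.23400699e+00,  5.32855861e-02,  1.61419902e+00,  3.08015922e-06,
        1.47599227e+00, -1.19012266e-01]), 'dq': array([ 0.00078928, -0.00158157, -0.00390099, -0.00042086, -0.00024144,
        0.00057197]), 'effort': array([-3.65291389e-04, -3.94910073e+01, -3.71360350e+01, -7.39865914e-05,
        3.97666823e-03, -2.67874320e-06]), 'tool_pos': array([ 0.2750228 , -0.56095346,  0.40356362]), 'tool_rot': array([-3.05853506e+00, -7.09366055e-01,  3.16667153e-04]), 'contact_force': array([ 0.17488333,  0.02879003, -0.49295594]), 'wrist_torque': array([ 0.03410246, -0.04146468,  0.00587914]), 'opening': 0.08546486891608056}
```

View pics/side0.png

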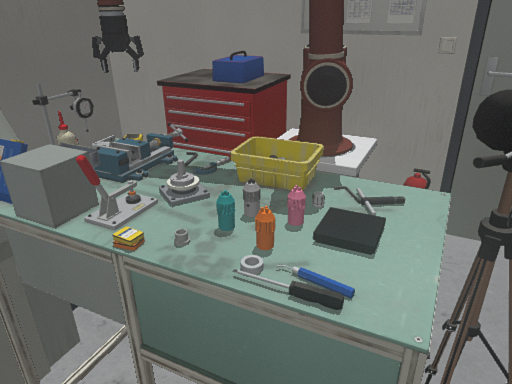

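View pics/top0.png

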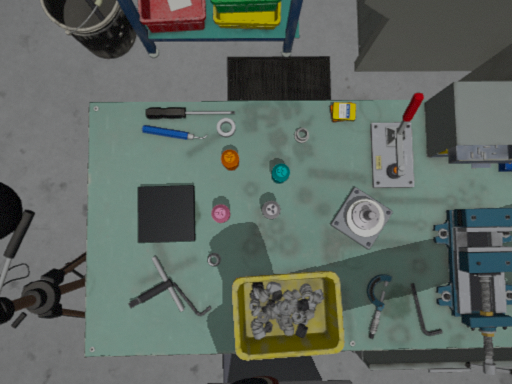

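The side view shows the grey chuck near (251,198) between the look-alikes. In the top view the chuck is at (271,210), the arbor and sprung plate at (365,216), and the slab at (167,213). Next I'll zoom in to measure them.

```bash
python3 - <<'E'
from h import *
s=cv2.imread('pics/side0.png');t=cv2.imread('pics/top0.png')
a=cv2.resize(t[175:255,325:405],(400,400),interpolation=cv2.INTER_CUBIC)
b=cv2.resize(t[180:240,240:300],(400,400),interpolation=cv2.INTER_CUBIC)
c=cv2.resize(s[150:210,150:220],(400,343),interpolation=cv2.INTER_CUBIC)
d=cv2.resize(s[170:230,225:295],(400,343),interpolation=cv2.INTER_CUBIC)
cv2.imwrite('pics/z1.png',np.vstack([np.hstack([a,b]),np.hstack([c,d])])[:743]); 
im=np.vstack([np.hstack([a,b]),np.hstack([c,d])]);cv2.imwrite('pics/z1.png',cv2.resize(im,(640,594)))
E
```

```text
(no output)
```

View pics/z1.png

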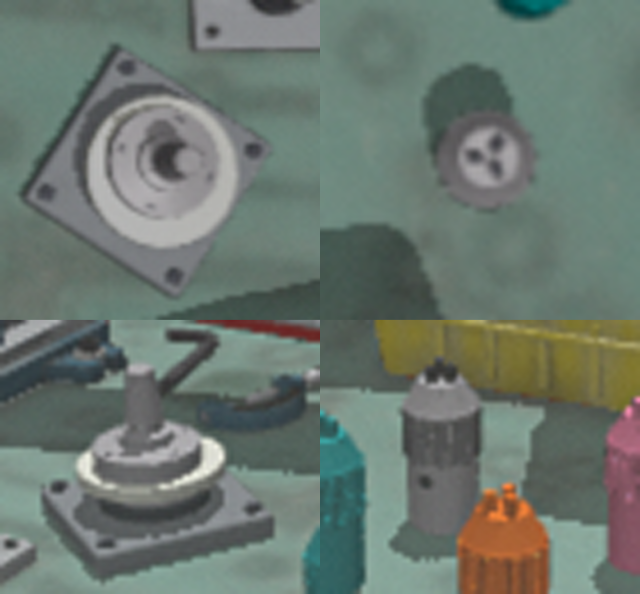

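```bash
python3 - <<'E'
from h import *
def P(n,zx,zy,f,ox,oy): return ((zx+.5)/f-.5+ox,(zy+.5)/f-.5+oy)
pl=P('top',162.5,171.5,4,325,175);fl=P('top',162,159.5,4,325,175);tp=P('top',188,163,4,325,175)
ch=P('top',166.5,158,5.333,240,180)
for nm,p,z in(('plate',pl,.038),('flange',fl,.050),('tip',tp,.0935),('chuck',ch,.060)):
    print(nm,np.round(p,1),onz('top',*p,z))
# side checks
c=P('side',139,368,4.571,150,150);print('tip side',onz('side',c[0],c[1],.0935))
f=P('side',145,438,4.571,150,150); print(f)
c=P('side',442-320,398-320+0,1,0,0)
# chuck in side: knurl axis
c=P('side',441.5-320,(405-320),4.571,225,170); print('chuck knurl top?',onz('side',*c,.064))
t=cv2.imread('pics/top0.png')
# plate mask
hsv=cv2.cvtColor(t,cv2.COLOR_BGR2HSV)
m=((t.min(2)<80)&(t.max(2).astype(int)-t.min(2)<15)).astype(np.uint8);m[:170]=0;m[260:]=0;m[:,:120]=0;m[:,215:]=0
cs,_=cv2.findContours(m,0,2);k=max(cs,key=cv2.contourArea);r=cv2.minAreaRect(k);print(r,np.array([onz('top',*b,.024)[:2] for b in cv2.boxPoints(r)]),onz('top',*r[0],.024))
for nm,p in(('slA',(302,135)),('b',(226,127)),('col',(213,259)),('orange',(231,159)),('pink',(221,213)),('teal',(281,172))): print(nm,onz('top',*p,.03 if nm in('slA','b','col') else .07))
for nm,p in(('basketL',(235,283)),('basketR',(340,275)),('lever',(417,97))): print(nm,onz('top',*p,.08))
E
```

```text
plate [365.2 217.5] [ 0.50252674 -0.18718285  0.038     ]
flange [365.1 214.5] [ 0.50858359 -0.183734    0.05      ]
tip [371.6 215.4] [ 0.50568033 -0.18427395  0.0935    ]
chuck [270.8 209.2] [0.52182874 0.0133145  0.06      ]
tip side [0.77822943 0.01090859 0.0935    ]
(181.33110916648437, 245.43086851892366)
chuck knurl top? [0.52533002 0.0140244  0.064     ]
((166.49998474121094, 213.49998474121094), (56.99999237060547, 56.99999237060547), 0.0) [[0.45787359 0.2928985 ]
 [0.57865564 0.29397504]
 [0.57720691 0.17290201]
 [0.45604148 0.17313526]] [0.51711646 0.2333264  0.024     ]
slA [ 0.68228317 -0.05823369  0.03      ]
b [0.70121957 0.1053842  0.03      ]
col [0.42027225 0.13479883 0.03      ]
orange [0.62499791 0.09345675 0.07      ]
pink [0.51515844 0.11457969 0.07      ]
teal [ 0.59713785 -0.00823275  0.07      ]
basketL [0.37672945 0.08731488 0.08      ]
basketR [ 0.38870817 -0.12089516  0.08      ]
lever [ 0.74853533 -0.29135578  0.08      ]
```

```bash
python3 - <<'E'
from h import *
P=lambda zx,zy,f,ox,oy: ((zx+.5)/f-.5+ox,(zy+.5)/f-.5+oy)
c=P(139,48,4.571,150,150);print('tip side',c,onz('side',*c,.0935))
s=cv2.imread('pics/side0.png');t=cv2.imread('pics/top0.png')
A=cv2.resize(t[195:235,345:395],(500,400),interpolation=cv2.INTER_NEAREST)
B=cv2.resize(s[160:190,170:200],(300,300),interpolation=cv2.INTER_NEAREST)
C=cv2.resize(s[175:220,235:270],(280,360),interpolation=cv2.INTER_NEAREST)
D=cv2.resize(t[195:225,255:290],(350,300),interpolation=cv2.INTER_NEAREST)
im=np.zeros((760,800,3),np.uint8);im[:400,:500]=A;im[:300,500:800]=B;im[400:760,:280]=C;im[440:740,300:650]=D
im=im[:,:];cv2.imwrite('pics/z2.png',cv2.resize(im,(632,600),interpolation=cv2.INTER_AREA))
g=cv2.cvtColor(s,6);gt=cv2.cvtColor(t,6)
for v in(162,164,166,168,170): print(v,g[v,170:195])
print('top');
for v in range(208,224): print(v,gt[v,362:380])
E
```

```text
tip side (180.01848610807264, 160.11036972216147) [ 0.51049907 -0.18401103  0.0935    ]
162 [ 55  52  68 126 134 138 145 108 103 103 106 103  89  88 143 121  80  76
  69  56  73 129 139 136 129]
164 [129 134 145 147 148 150 149 111 101 103 106 104  98  88  77  61  53  58
  81 127 132 127 119 116 117]
166 [ 93  93  93  92  91  93  90  95 102 105 102 106  99  91  87  63  73  75
  82  78  82  77  80  76  77]
168 [ 93  91  94  92  93  93  91  93 104 104 106 103 101  95  89  91  89  87
  86  84  82  80  77  75  75]
170 [ 85  89  88  90  88  87  90  94 103 104 106 102 102  97  91  88  88  92
  90  89  90  92  88  74  85]
top
208 [103 100  96  91  93  94  98 125 139 142 143 142 142 139 139 152 173 181]
209 [ 90  86  99 101  98  95  94  99 121 137 142 142 140 141 140 142 167 178]
210 [ 92  99 101  98  89  79  80  81  90 114 135 139 140 141 141 139 153 173]
211 [118 104  88  69  58  56  57  62  67  96 124 127 135 138 140 141 143 169]
212 [125  97  70  57  54  56  56  80 111 127 136 131 126 131 137 141 143 167]
213 [127  83  58  55  52  54  66 108 137 147 149 150 138 120 132 141 142 153]
214 [123  75  54  53  54  56  86 124 144 147 148 150 148 137 137 141 141 149]
215 [126  77  52  59  55  54  90 127 146 149 148 148 147 134 138 139 143 151]
216 [140  95  61  60  61  58  78 121 148 152 149 147 147 134 135 142 141 157]
217 [140 105  73  67  66  66  73 110 136 147 148 145 144 143 143 139 140 156]
218 [166 149 112  79  70  74  70  71  98 128 135 136 141 144 139 120 133 157]
219 [169 174 155 120  94  88  86  87  97 119 139 143 144 143 131 111 133 164]
220 [156 170 174 162 145 128 123 127 138 144 144 145 145 145 134 129 146 172]
221 [147 146 159 166 164 162 156 149 152 147 145 146 146 146 142 142 152 172]
222 [173 158 136 140 151 159 154 147 149 148 147 145 145 144 145 149 165 177]
223 [175 172 169 168 165 162 157 154 151 149 148 147 146 146 147 160 175 181]
```

View pics/z2.png

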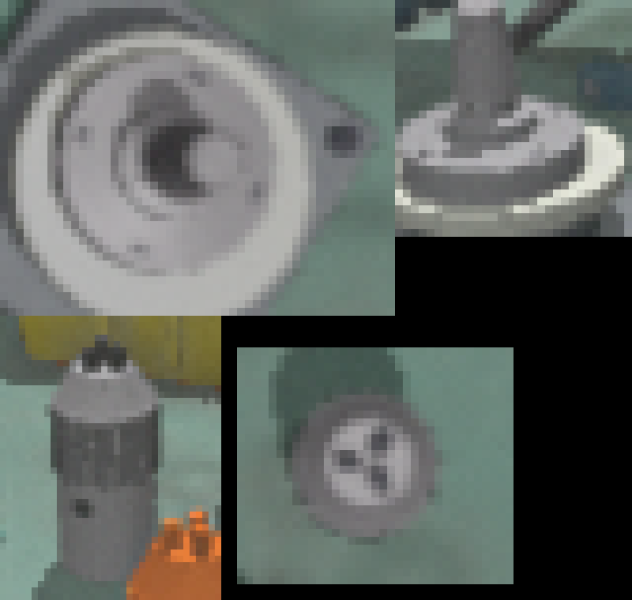

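```bash
cat >> h.py <<'E'
from scipy.spatial.transform import Rotation as Ro
def rem(x,y,z,prt=True):
    o=ctrl.get_obs();R=Ro.from_rotvec(o['tool_rot']).as_matrix()
    d=R.T@(np.array([x,y,z])-o['tool_pos'])*100
    # straight-down error as tool-frame rotvec (deg)
    down=R.T@np.array([0,0,-1.]);e=np.degrees(np.cross([0,0,1.],down))
    print('t',round(o['t'],2),'pos',np.round(o['tool_pos'],4),'rem cm',np.round(d,2),'tilt',np.round(e,2),'yaw x',np.round(R[:2,0],3),'F',np.round(o['contact_force'],2),'op',round(o['opening'],4))
E
python3 -c "
from h import *
rem(.522,.0135,.33)"
```

```text
t 0.1 pos [ 0.275  -0.561   0.4036] rem cm [ 47.46 -40.7    7.44] tilt [-0.11 -0.01  0.  ] yaw x [0.898 0.44 ] F [ 0.17  0.03 -0.49] op 0.0855
```

Emit:
jog_arm(steps=[[[3.8, -3.2, 0.3], [0, 0, 0]], [[3.8, -3.2, 0.3], [0, 0, 0]], [[3.8, -3.2, 0.3], [0, 0, 0]], [[3.8, -3.2, 0.3], [0, 0, 0]], [[3.8, -3.2, 0.3], [0, 0, 0]], [[3.8, -3.2, 0.3], [0, 0, 0]], [[3.8, -3.2, 0.3], [0, 0, 0]], [[3.8, -3.2, 0.3], [0, 0, 0]]], fingers=1, grip_force=40)

```text
t: 0.9
tool_pos: [0.4345, -0.1966, 0.3753]
tool_rot: [-3.058, -0.69, 0.003]
contact_force: [0.6, -0.2, -1.0]
opening: 0.0852
```

```bash
python3 -c "
from h import *
rem(.522,.0135,.33)"
```

```text
t 0.9 pos [ 0.4345 -0.1966  0.3753] rem cm [ 16.92 -15.19   4.62] tilt [-0.38  0.03  0.  ] yaw x [0.903 0.429] F [ 0.63 -0.16 -1.  ] op 0.0852
```

Emit:
jog_arm(steps=[[[3.8, -3.4, 1], [0, 0, 0]], [[3.8, -3.4, 1], [0, 0, 0]], [[3.8, -3.4, 1], [0, 0, 0]], [[3.8, -3.4, 1], [0, 0, 0]], [[1, -1, 0.4], [-0.4, 0, 0]], [[0, 0, 0], [0, 0, 0]]])

```text
t: 1.5
tool_pos: [0.5134, 0.0045, 0.3315]
tool_rot: [-3.062, -0.703, 0.002]
contact_force: [0.0, 0.0, -0.2]
opening: 0.0855
```

```bash
python3 -c "
from h import *
rem(.522,.0135,.33)"
```

```text
t 1.5 pos [0.5134 0.0045 0.3315] rem cm [ 1.17 -0.43  0.14] tilt [-0.03  0.09  0.  ] yaw x [0.9   0.436] F [ 0.05  0.01 -0.16] op 0.0855
```

Emit:
jog_arm(steps=[[[1.3, -0.5, 1], [0, 0, 0]], [[0, 0, 2], [0, 0, 0]], [[0, 0, 2], [0, 0, 0]], [[0, 0, 0], [0, 0, 0]]])

```text
t: 1.9
tool_pos: [0.5226, 0.0127, 0.2806]
tool_rot: [3.061, 0.702, -0.003]
contact_force: [0.1, 0.0, -0.4]
opening: 0.0855
```

```bash
python3 -c "
from h import *
rem(.523,.0137,.206);snap('side','s1.png')"
```

```text
t 1.9 pos [0.5226 0.0127 0.2806] rem cm [ 0.09 -0.08  7.46] tilt [ 0.04  0.12 -0.  ] yaw x [0.9   0.436] F [ 0.08  0.   -0.38] op 0.0855
```

View pics/s1.png

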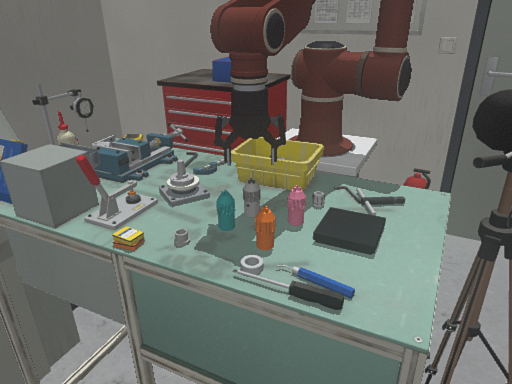

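The gripper now straddles the grey chuck: the fingers are at columns 222–280 and the chuck at 251, with clear space on both sides. I'll lower it.

Emit:
jog_arm(steps=[[[0.1, -0.1, 2.5], [0, 0.1, 0]], [[0, 0, 2.5], [0, 0, 0]], [[0, 0, 2], [0, 0, 0]], [[0, 0, 0.6], [0, 0, 0]], [[0, 0, 0], [0, 0, 0]]])

```text
t: 2.45
tool_pos: [0.5271, 0.0098, 0.2125]
tool_rot: [3.058, 0.693, 0.022]
contact_force: [-0.1, 0.5, 0.5]
opening: 0.085
```

```bash
python3 -c "
from h import *
rem(.523,.0137,.206);snap('top','t1.png')"
```

```text
t 2.45 pos [0.5271 0.0098 0.2125] rem cm [-0.21 -0.54  0.65] tilt [ 0.53 -0.7   0.  ] yaw x [0.902 0.431] F [-0.07  0.52  0.45] op 0.085
```

View pics/t1.png

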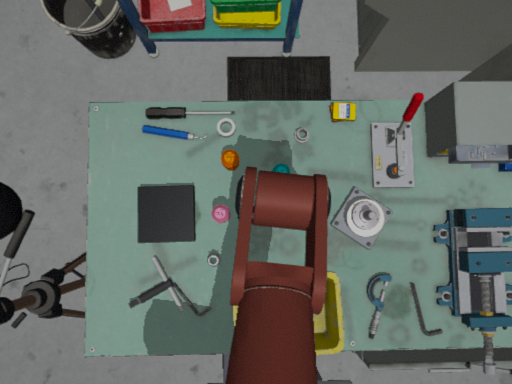

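Emit:
jog_arm(steps=[[[-0.2, -0.5, 0.3], [0.5, -0.7, 0]], [[0, 0, 0.3], [0, 0, 0]], [[0, 0, 0], [0, 0, 0]]])

```text
t: 2.8
tool_pos: [0.5246, 0.0133, 0.2105]
tool_rot: [3.062, 0.693, 0.009]
contact_force: [0.0, 0.2, -0.2]
opening: 0.0854
```

```bash
python3 -c "
from h import *
rem(.523,.0137,.206)"
```

```text
t 2.8 pos [0.5246 0.0133 0.2105] rem cm [-0.13 -0.11  0.45] tilt [ 0.21 -0.28  0.  ] yaw x [0.902 0.431] F [ 0.01  0.16 -0.25] op 0.0854
```

Emit:
jog_arm(steps=[[[-0.1, -0.1, 0.5], [0.2, -0.3, 0]], [[0, 0, 0.2], [0, 0, 0]], [[0, 0, 0], [0, 0, 0]]])

```text
t: 3.1
tool_pos: [0.5236, 0.0139, 0.204]
tool_rot: [3.063, 0.694, 0.001]
contact_force: [0.6, -0.5, -0.1]
opening: 0.0853
```

```bash
python3 -c "
from h import *
rem(.523,.0137,.206);snap('side','s2.png')
im=cv2.imread('pics/s2.png');cv2.imwrite('pics/s2z.png',cv2.resize(im[130:230,200:310],(660,600)))"
```

```text
t 3.1 pos [0.5236 0.0139 0.204 ] rem cm [-0.06 -0.   -0.2 ] tilt [ 0.05 -0.04  0.  ] yaw x [0.902 0.431] F [ 0.56 -0.51 -0.1 ] op 0.0853
```

View pics/s2z.png

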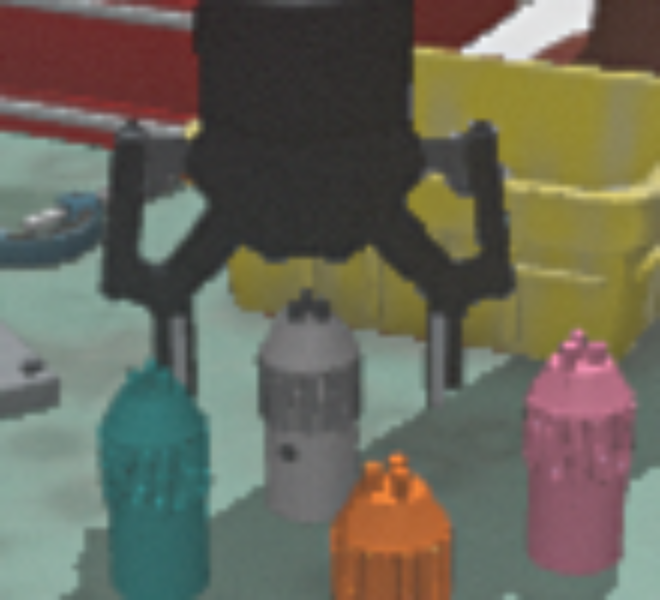

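The chuck (zoomed centre 310) sits midway between the finger inner faces, at about 188 and 437. I'll close now.

Emit:
jog_arm(steps=[[[0, 0, 0], [0, 0, 0]], [[0, 0, 0], [0, 0, 0]], [[0, 0, 0], [0, 0, 0]], [[0, 0, 0], [0, 0, 0]], [[0, 0, 0], [0, 0, 0]], [[0, 0, 0], [0, 0, 0]]], fingers=-1, grip_force=40)

```text
t: 3.75
tool_pos: [0.5236, 0.0139, 0.2042]
tool_rot: [3.063, 0.694, 0.001]
contact_force: [0.1, 0.4, -0.3]
opening: 0.0369
```

```bash
python3 -c "
from h import *
rem(.523,.0137,.206)"
```

```text
t 3.75 pos [0.5236 0.0139 0.2042] rem cm [-0.07 -0.01 -0.18] tilt [ 0.05 -0.03  0.  ] yaw x [0.902 0.431] F [ 0.07  0.4  -0.27] op 0.0369
```

Emit:
jog_arm(steps=[[[0, 0, -2], [0, 0, 0]], [[0, 0, -3], [0, 0, 0]], [[0, 0, -3], [0, 0, 0]], [[0, 0, -3], [0, 0, 0]], [[0, 0, -2], [0, 0, 0]], [[0, 0, 0], [0, 0, 0]]])

```text
t: 4.35
tool_pos: [0.5219, 0.0141, 0.3343]
tool_rot: [-3.062, -0.694, 0.012]
contact_force: [1.0, -0.6, -2.2]
opening: 0.0372
```

```bash
python3 -c "
from h import *
rem(.507,-.184,.335);snap('side','s3.png')
im=cv2.imread('pics/s3.png');cv2.imwrite('pics/s3z.png',cv2.resize(im[90:230,200:310],(550,600)))"
```

```text
t 4.35 pos [0.5219 0.0141 0.3343] rem cm [-9.88 17.24 -0.07] tilt [-0.23  0.38  0.  ] yaw x [0.902 0.431] F [ 0.95 -0.63 -2.21] op 0.0372
```

View pics/s3z.png

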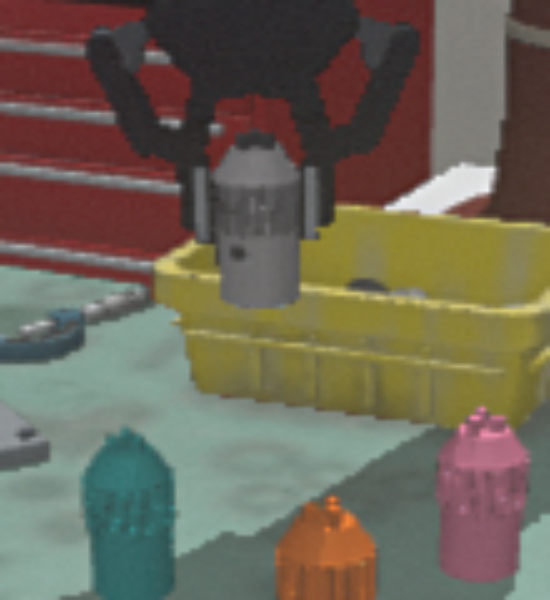

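The chuck is held and hangs upright. Next I'll move above the arbor.

Emit:
jog_arm(steps=[[[-1, 1.75, 0], [-0.2, 0.4, 0]], [[-2, 3.5, 0], [0, 0, 0]], [[-2, 3.5, 0], [0, 0, 0]], [[-2, 3.5, 0], [0, 0, 0]], [[-2, 3.5, 0], [0, 0, 0]], [[-0.8, 1.5, 0], [0, 0, 0]], [[0, 0, 0], [0, 0, 0]], [[0, 0, 0], [0, 0, 0]]])

```text
t: 5.2
tool_pos: [0.5025, -0.1885, 0.3134]
tool_rot: [-3.046, -0.694, 0.034]
contact_force: [-0.4, 0.3, -2.0]
opening: 0.0371
```

```bash
python3 -c "
from h import *
rem(.507,-.184,.335)"
```

```text
t 5.2 pos [ 0.5025 -0.1885  0.3134] rem cm [ 0.56 -0.25 -2.16] tilt [-1.23  1.    0.  ] yaw x [0.901 0.433] F [-0.36  0.25 -1.99] op 0.0371
```

Emit:
jog_arm(steps=[[[0.5, -0.2, -2], [-1.2, 1, 0]], [[0, 0, 0], [0, 0, 0]], [[0, 0, 0], [0, 0, 0]]])

```text
t: 5.5
tool_pos: [0.5068, -0.1816, 0.3329]
tool_rot: [-3.06, -0.703, 0.001]
contact_force: [-0.2, 0.7, -1.6]
opening: 0.0368
```

```bash
python3 -c "
from h import *
rem(.507,-.184,.325)"
```

```text
t 5.5 pos [ 0.5068 -0.1816  0.3329] rem cm [-0.09  0.22  0.79] tilt [-0.12  0.    0.  ] yaw x [0.9   0.436] F [-0.24  0.72 -1.55] op 0.0368
```

Emit:
jog_arm(steps=[[[-0.1, 0.2, 0.8], [-0.1, 0, 0]], [[0, 0, 0], [0, 0, 0]], [[0, 0, 0], [0, 0, 0]]])

```text
t: 5.8
tool_pos: [0.5072, -0.1825, 0.325]
tool_rot: [3.06, 0.707, 0.002]
contact_force: [0.2, -0.3, -1.3]
opening: 0.037
```

```bash
python3 -c "
from h import *
rem(.507,-.184,.325);snap('side','s4.png');snap('top','t4.png')
im=cv2.imread('pics/s4.png');a=cv2.resize(im[110:210,140:230],(360,400),interpolation=cv2.INTER_CUBIC)
im=cv2.imread('pics/t4.png');b=cv2.resize(im[160:260,310:410],(400,400),interpolation=cv2.INTER_CUBIC)
cv2.imwrite('pics/z4.png',np.hstack([a,b]))"
```

```text
t 5.8 pos [ 0.5072 -0.1825  0.325 ] rem cm [-0.08  0.12  0.  ] tilt [ 0.07 -0.06  0.  ] yaw x [0.899 0.439] F [ 0.19 -0.26 -1.26] op 0.037
```

View pics/z4.png

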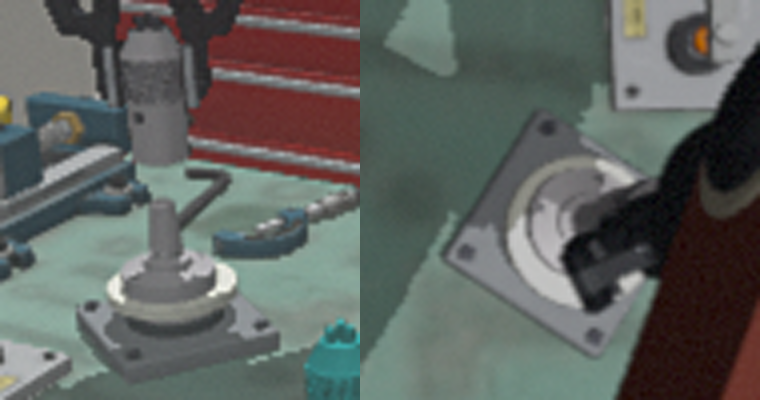

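```bash
python3 -c "
from h import *
for z in(.121,.13,.14,.0935,.08,.06): print(z,proj('side',[.507,-.184,z]))
print(proj('side',[.517,-.184,.121]),proj('side',[.507,-.174,.121]))
g=cv2.cvtColor(cv2.imread('pics/s4.png'),6)
for v in (140,143,145,147,149): print(v,g[v,168:192])
for v in (161,163,165,167,169,171): print(v,g[v,172:192])
"
```

```text
0.121 [179.79874499 148.75611062]
0.13 [179.43552736 145.13695542]
0.14 [179.02845958 141.08087073]
0.0935 [180.89050811 159.63460281]
0.08 [181.41672186 164.87787588]
0.06 [182.18482062 172.5313276 ]
[177.26333924 150.04998004] [183.26346184 149.32857723]
140 [ 71  65  59  61 103  92  68  68 107 112 111 110 107 105 101  97  96  94
  86  54  62  64  62  61]
143 [ 74  65  63  61  76 101 109 107 110 108 111 111 110 105 103  96  97  93
  86  82  74  70  69  68]
145 [ 59  59  62  60  65 103 109 106 108 112 109 112 108 108 103  97  95  95
  90 120 135 137 151 167]
147 [176 132  82  57  72 102 105 106 109 110 111 112 108 108 103  98  96  95
  88  59  70  74  77  83]
149 [ 92  92  89 150 159 111 106 106 108 110 110 108 108 108 101  98  94  91
 106  83  77  75  73  71]
161 [ 68 126  98  95 134 115 124 125 129 120 102 104 156 157 127  96  84  82
  63  77]
163 [129 145 150 156 155 116 104 104 108 109 100  94 112  92  81  75  61  84
 136 143]
165 [157 157 156 161 157 116 103 111 112 108 104  98  85  65  61  79 116 125
 125 123]
167 [156 157 158 158 157 116 107 108 112 110 103  99  86  90 131 134 130 128
 126 126]
169 [145 145 149 152 154 116 107 110 112 111 106 101  93 123 151 152 149 141
 141 135]
171 [143 140 141 143 148 115 106 112 111 111 105 101  91 103 150 156 152 153
 153 154]
```

The side view shows the chuck body axis at column 179.5 (row 147) and the taper axis at 180.8 (row 169). After perspective, the chuck still has to move about 2 mm towards −y. The slippery plate and the wide socket mouth will absorb the rest. I'll correct that and lower gently.

Emit:
jog_arm(steps=[[[0, 0.2, 0.5], [0.1, 0, 0]], [[0, 0, 1], [0, 0, 0]], [[0, 0, 0.7], [0, 0, 0]], [[0, 0, 0], [0, 0, 0]], [[0, 0, 0], [0, 0, 0]]])

```text
t: 6.4
tool_pos: [0.5077, -0.1847, 0.2997]
tool_rot: [-3.059, -0.705, 0.002]
contact_force: [0.0, -0.3, -1.1]
opening: 0.037
```

```bash
python3 -c "
from h import *
rem(.5075,-.1845,.289);snap('side','s5.png')
im=cv2.imread('pics/s5.png');a=cv2.resize(im[120:200,140:230],(675,600),interpolation=cv2.INTER_CUBIC)
cv2.imwrite('pics/z5.png',a)
g=cv2.cvtColor(im,6)
for v in (148,150,152,154): print(v,g[v,168:192])
for v in (165,167,169,171): print(v,g[v,172:192])"
```

```text
t 6.4 pos [ 0.5077 -0.1847  0.2997] rem cm [-0.01 -0.03  1.07] tilt [-0.16  0.02  0.  ] yaw x [0.899 0.438] F [ 0.04 -0.25 -1.06] op 0.037
148 [ 99  93  74  79 108 104  87  92 107 112 111 112 108 106 100 100  96  94
  88  66  62  64  60  65]
150 [ 89  90  94 109 109 101  74  61  90 111 110 109 107 107 103  99  97  93
  91 123 155 152 130 118]
152 [111 101  72  67  65 102 106 109 109 110 109 113 110 107 104  97  96  94
  88  88  88  88  90  95]
154 [ 62  58  64  69  68  96 103 107 109 114 108 112 111 109 104 100  95  97
  90  81  71  68  70  71]
165 [156 156 155 157 157 117 106 112 109 109 106  97  85  67  59  79 114 126
 124 121]
167 [156 157 157 158 158 116 106 109 111 110 104 100  86  90 128 133 131 128
 125 125]
169 [144 145 149 152 152 116 105 108 111 111 106  99  90 116 150 153 148 144
 140 136]
171 [143 138 140 146 147 116 107 109 111 112 108 102  88  90 152 153 151 152
 152 154]
```

View pics/z5.png

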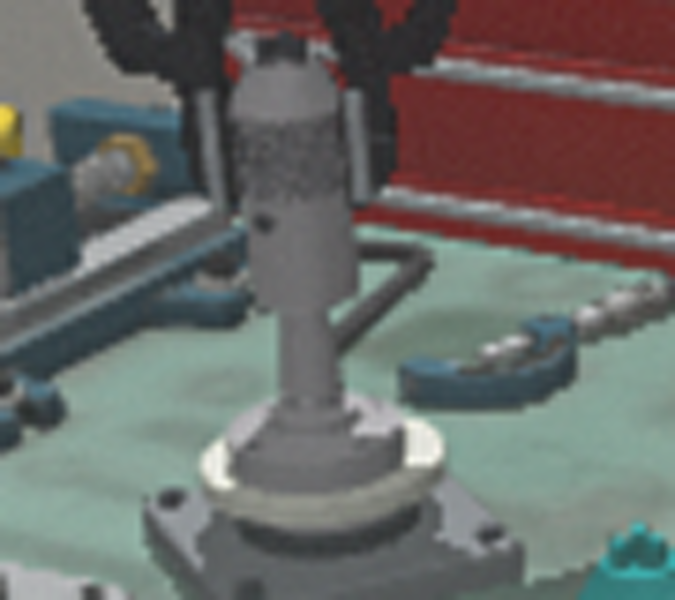

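Emit:
jog_arm(steps=[[[0, 0.1, 0.4], [-0.2, 0, 0]], [[0, 0, 0.4], [0, 0, 0]], [[0, 0, 0.3], [0, 0, 0]], [[0, 0, 0], [0, 0, 0]]])

```text
t: 6.85
tool_pos: [0.5083, -0.1857, 0.2884]
tool_rot: [3.06, 0.706, 0.001]
contact_force: [-0.2, -0.4, -1.0]
opening: 0.0371
```

```bash
python3 -c "
from h import *
rem(.5075,-.1855,.279);snap('side','s6.png')
im=cv2.imread('pics/s6.png');a=cv2.resize(im[120:200,140:230],(675,600),interpolation=cv2.INTER_CUBIC)
cv2.imwrite('pics/z6.png',a)"
```

```text
t 6.85 pos [ 0.5083 -0.1857  0.2884] rem cm [-0.06 -0.06  0.94] tilt [ 0.11 -0.01  0.  ] yaw x [0.899 0.438] F [-0.23 -0.36 -0.97] op 0.0371
```

View pics/z6.png

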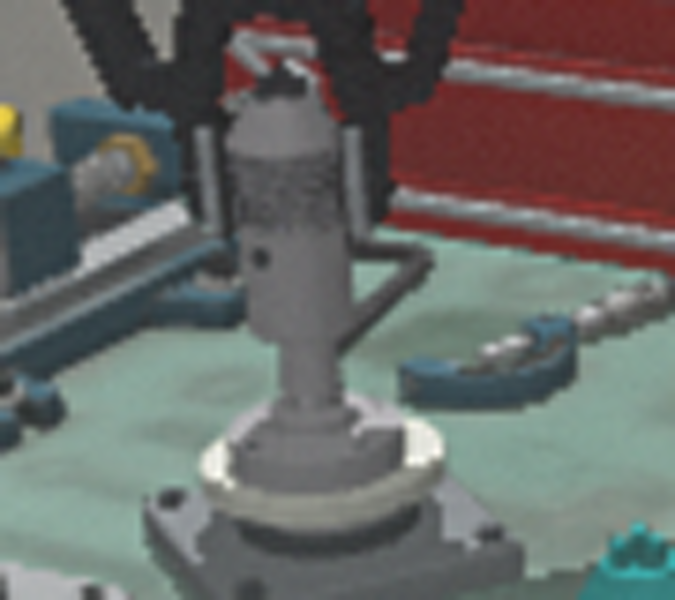

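```bash
python3 -c "
from h import *
for f in ('s5','s6'):
  im=cv2.imread('pics/%s.png'%f).astype(float).mean(2)
  for v in range(150,174,2): print(f,v,im[v,168:192].astype(int))
for z in(.1,.09,.0842,.07): print(z,proj('side',[.5083,-.1857,z]))
o=ctrl.get_obs();print(Ro.from_rotvec(o['tool_rot']).as_matrix().round(4))
"
```

```text
s5 150 [ 89  90  94 109 110 101  74  61  90 110 110 109 107 107 103  99  97  92
  91 121 151 148 127 115]
s5 152 [112 102  72  68  65 102 106 109 109 110 109 113 110 106 104  97  96  94
  88  88  87  88  89  94]
s5 154 [ 62  58  63  69  68  96 103 107 109 114 108 112 111 109 104 100  95  96
  90  81  69  67  69  70]
s5 156 [ 60  56  54  85 134 112 106 107 107 109 112 111 110 108 105  99  96  97
  91  89 151 158 157 155]
s5 158 [120 118 107 103  86 109 105 109 107 110 109 110 110 108 106 100  95  95
  88  91 151 151 117  85]
s5 160 [ 85  78  70  64  63  71 102 107 108 109 110 110 111 110 106  97  99 122
 145 125  97  87  78  60]
s5 162 [ 63  65  56  50  71 131 135 141 147 113 105 109 109 107  96  96 151 129
  94  83  74  59  75 133]
s5 164 [126 128 130 137 145 149 150 154 154 117 103 109 109 108 101  95  83  82
  67  58  82 127 133 125]
s5 166 [154 154 156 154 154 153 154 155 155 115 104 112 110 110 105  98  83  62
  79 113 122 121 115 117]
s5 168 [151 151 150 148 149 150 151 152 151 116 105 109 111 109 103  99  91 120
 144 144 142 133 130 123]
s5 170 [137 137 138 138 141 139 139 143 
[... 985 characters left out ...]
  98  88
  70  59  80 129 132 128]
s6 166 [153 155 155 153 155 154 156 155 154 116 106 108 110 107 103  97  83  60
  80 116 121 121 118 116]
s6 168 [151 149 150 147 149 147 153 150 151 115 104 110 111 112 106  97  91 123
 146 143 141 135 127 127]
s6 170 [134 137 138 137 140 140 141 142 148 113 105 110 110 110 107  99  95 113
 146 152 146 148 146 146]
s6 172 [144 141 140 136 135 136 141 147 147 131 108 109 113 111 105 101  91 108
 172 169 157 141 145 147]
0.1 [179.73015853 157.15967963]
0.09 [180.12698948 161.07328043]
0.0842 [180.35553551 163.32723254]
0.07 [180.91013774 168.79679522]
[[ 8.990e-01  4.379e-01  1.300e-03]
 [ 4.379e-01 -8.990e-01 -1.800e-03]
 [ 4.000e-04  2.100e-03 -1.000e+00]]
```

Emit:
jog_arm(steps=[[[-0.1, -0.1, 0.5], [0.1, 0, 0]], [[0, 0, 0.5], [0, 0, 0]], [[0, 0, 0], [0, 0, 0]], [[0, 0, 0], [0, 0, 0]]])

```text
t: 7.3
tool_pos: [0.5075, -0.1852, 0.2785]
tool_rot: [3.061, 0.706, 0.005]
contact_force: [-0.0, 0.2, -1.0]
opening: 0.0372
```

```bash
python3 -c "
from h import *
rem(.5075,-.1852,.275)"
```

```text
t 7.3 pos [ 0.5075 -0.1852  0.2785] rem cm [0.   0.   0.35] tilt [ 0.08 -0.16  0.  ] yaw x [0.899 0.438] F [-0.05  0.21 -0.96] op 0.0372
```

Emit:
jog_arm(steps=[[[0, 0, 0.2], [0, -0.1, 0]], [[0, 0, 0.1], [0, 0, 0]], [[0, 0, 0], [0, 0, 0]]])

```text
t: 7.6
tool_pos: [0.5078, -0.1851, 0.2759]
tool_rot: [3.06, 0.706, 0.004]
contact_force: [1.1, 1.0, -1.6]
opening: 0.0374
```

Emit:
jog_arm(steps=[[[0, 0, 0.2], [0, 0, 0]], [[0, 0, 0], [0, 0, 0]]])

```text
t: 7.8
tool_pos: [0.5079, -0.1851, 0.2739]
tool_rot: [3.06, 0.706, 0.005]
contact_force: [1.3, 1.6, -2.6]
opening: 0.0368
```

Emit:
jog_arm(steps=[[[0, 0, 0.1], [0, 0, 0]], [[0, 0, 0], [0, 0, 0]]])

```text
t: 8.0
tool_pos: [0.508, -0.1851, 0.2728]
tool_rot: [3.06, 0.706, 0.005]
contact_force: [1.1, 1.7, -1.6]
opening: 0.037
```

Emit:
jog_arm(steps=[[[0, 0, 0.1], [0, 0, 0]], [[0, 0, 0], [0, 0, 0]]])

```text
t: 8.2
tool_pos: [0.508, -0.1851, 0.2718]
tool_rot: [3.06, 0.706, 0.005]
contact_force: [0.8, 0.5, -2.2]
opening: 0.0371
```

Emit:
jog_arm(steps=[[[0, 0, 0.1], [0, 0, 0]], [[0, 0, 0], [0, 0, 0]]])

```text
t: 8.4
tool_pos: [0.508, -0.185, 0.2708]
tool_rot: [3.06, 0.706, 0.005]
contact_force: [1.3, 0.7, -1.1]
opening: 0.037
```

Emit:
jog_arm(steps=[[[0, 0, 0.1], [0, 0, 0]], [[0, 0, 0], [0, 0, 0]]])

```text
t: 8.6
tool_pos: [0.508, -0.185, 0.2697]
tool_rot: [3.06, 0.706, 0.005]
contact_force: [1.5, 0.5, -1.4]
opening: 0.0372
```

Emit:
jog_arm(steps=[[[0, 0, 0.1], [0, 0, 0]], [[0, 0, 0], [0, 0, 0]]])

```text
t: 8.8
tool_pos: [0.5081, -0.1849, 0.2687]
tool_rot: [3.06, 0.706, 0.006]
contact_force: [0.3, 1.4, -1.3]
opening: 0.0371
```

Emit:
jog_arm(steps=[[[0, 0, 0.1], [0, 0, 0]], [[0, 0, 0], [0, 0, 0]]])

```text
t: 9.0
tool_pos: [0.5081, -0.1849, 0.2678]
tool_rot: [3.06, 0.706, 0.006]
contact_force: [1.4, 0.6, -1.3]
opening: 0.0371
```

Emit:
jog_arm(steps=[[[0, 0, 0.05], [0, 0, 0]], [[0, 0, 0], [0, 0, 0]]])

```text
t: 9.2
tool_pos: [0.5082, -0.1849, 0.2675]
tool_rot: [3.06, 0.706, 0.006]
contact_force: [0.5, 1.8, 0.3]
opening: 0.0369
```

Vertical force starts to rise at TCP z ≈ 0.2675, which is first contact. I'll let go so the chuck can centre itself, then level the tool.

Emit:
jog_arm(steps=[[[0, 0, 0], [0, 0, 0]], [[0, 0, 0], [0, 0, 0]], [[0, 0, 0], [0, 0, 0]], [[0, 0, 0], [0, 0, 0]], [[0, 0, 0], [0, 0, 0]]], fingers=0.3)

```text
t: 9.7
tool_pos: [0.5079, -0.1857, 0.2675]
tool_rot: [3.058, 0.705, 0.003]
contact_force: [-0.6, -0.2, 0.3]
opening: 0.0553
```

```bash
python3 -c "
from h import *
rem(.5082,-.1849,.268);snap('side','s7.png')
im=cv2.imread('pics/s7.png');a=cv2.resize(im[120:200,140:230],(675,600),interpolation=cv2.INTER_CUBIC)
cv2.imwrite('pics/z7.png',a)"
```

```text
t 9.7 pos [ 0.5079 -0.1857  0.2675] rem cm [ 0.06 -0.05 -0.05] tilt [ 0.2  -0.07  0.  ] yaw x [0.899 0.438] F [-0.56 -0.17  0.32] op 0.0553
```

View pics/z7.png

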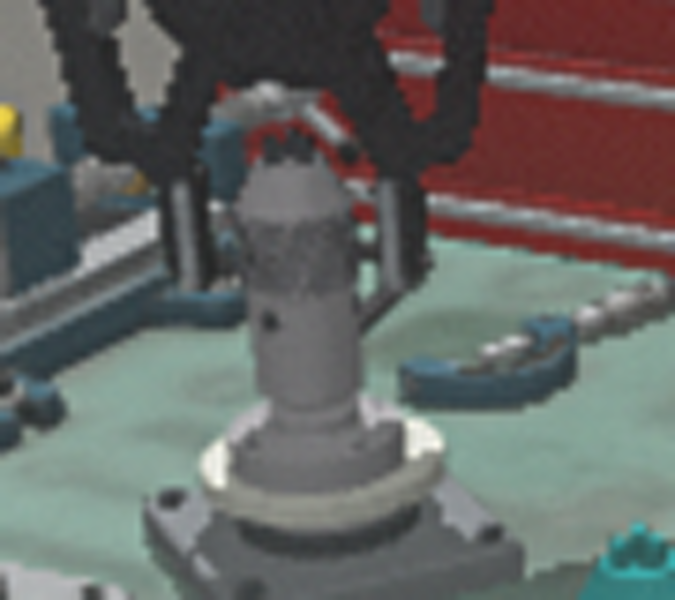

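The chuck sits upright on the taper (zoomed axis about 300). The fingers' midpoint is about 290, so I'll shift roughly 2 mm and regrip.

Emit:
jog_arm(steps=[[[0, -0.2, 0], [0.2, 0, 0]], [[0, 0, 0], [0, 0, 0]]])

```text
t: 9.95
tool_pos: [0.5069, -0.1838, 0.2675]
tool_rot: [-3.061, -0.706, -0.001]
contact_force: [0.2, 0.1, -0.5]
opening: 0.0554
```

Emit:
jog_arm(steps=[[[0, 0, 0], [0, 0, 0]], [[0, 0, 0], [0, 0, 0]], [[0, 0, 0], [0, 0, 0]], [[0, 0, 0], [0, 0, 0]]], fingers=-1, grip_force=60)

```text
t: 10.35
tool_pos: [0.507, -0.1839, 0.268]
tool_rot: [3.061, 0.706, 0.002]
contact_force: [-0.4, -0.6, 0.2]
opening: 0.037
```

```bash
python3 -c "
from h import *
rem(.5082,-.1849,.268)"
```

```text
t 10.35 pos [ 0.507  -0.1839  0.268 ] rem cm [ 0.06  0.14 -0.  ] tilt [ 0.02 -0.06  0.  ] yaw x [0.899 0.438] F [-0.39 -0.61  0.16] op 0.037
```

Emit:
jog_arm(steps=[[[0, 0, 0.05], [0, 0, 0]], [[0, 0, 0.05], [0, 0, 0]], [[0, 0, 0], [0, 0, 0]]])

```text
t: 10.65
tool_pos: [0.5072, -0.184, 0.2677]
tool_rot: [-3.061, -0.706, -0.002]
contact_force: [-0.5, -0.3, 3.0]
opening: 0.0364
```

Emit:
jog_arm(steps=[[[0, 0, 0.05], [0, 0, 0]], [[0, 0, 0], [0, 0, 0]]])

```text
t: 10.85
tool_pos: [0.5072, -0.184, 0.2676]
tool_rot: [-3.061, -0.706, -0.001]
contact_force: [-1.1, 1.5, 2.3]
opening: 0.0368
```

Emit:
jog_arm(steps=[[[0, 0, 0.05], [0, 0, 0]], [[0, 0, 0], [0, 0, 0]]])

```text
t: 11.05
tool_pos: [0.5073, -0.184, 0.2675]
tool_rot: [-3.061, -0.706, -0.001]
contact_force: [-2.2, 0.7, 2.8]
opening: 0.0365
```

Emit:
jog_arm(steps=[[[0, 0, 0.1], [0, 0, 0]]])

```text
t: 11.15
tool_pos: [0.5073, -0.184, 0.2669]
tool_rot: [-3.061, -0.706, -0.001]
contact_force: [-2.5, 1.2, 7.7]
opening: 0.0366
```

Emit:
jog_arm(steps=[[[0, 0, 0.1], [0, 0, 0]]])

```text
t: 11.25
tool_pos: [0.5075, -0.184, 0.2667]
tool_rot: [-3.061, -0.706, -0.001]
contact_force: [-2.8, 1.0, 9.0]
opening: 0.0369
```

Emit:
jog_arm(steps=[[[0, 0, 0.1], [0, 0, 0]]])

```text
t: 11.35
tool_pos: [0.5076, -0.184, 0.2666]
tool_rot: [-3.06, -0.706, -0.001]
contact_force: [-3.7, 1.7, 9.3]
opening: 0.0366
```

Emit:
jog_arm(steps=[[[-0.05, -0.02, 0.13], [0, 0, 0]]])

```text
t: 11.45
tool_pos: [0.5074, -0.1841, 0.2666]
tool_rot: [-3.06, -0.706, -0.002]
contact_force: [-2.2, 2.1, 9.7]
opening: 0.0366
```

```bash
python3 -c "
from h import *
rem(.5070,-.1839,.266)"
```

```text
t 11.45 pos [ 0.5074 -0.1841  0.2666] rem cm [-0.03 -0.04  0.06] tilt [-0.03 -0.06  0.  ] yaw x [0.899 0.438] F [-2.23  2.13  9.73] op 0.0366
```

Emit:
jog_arm(steps=[[[-0.02, -0.04, 0.18], [0, 0, 0]]])

```text
t: 11.55
tool_pos: [0.5074, -0.184, 0.2663]
tool_rot: [-3.061, -0.706, -0.002]
contact_force: [-5.0, 2.1, 12.1]
opening: 0.0367
```

Emit:
jog_arm(steps=[[[-0.02, -0.02, 0.2], [0, 0, 0]]])

```text
t: 11.65
tool_pos: [0.5075, -0.184, 0.266]
tool_rot: [-3.061, -0.707, -0.003]
contact_force: [-5.3, 3.2, 14.2]
opening: 0.0371
```

Emit:
jog_arm(steps=[[[-0.07, -0.08, 0.2], [0, 0, 0]]])

```text
t: 11.75
tool_pos: [0.5071, -0.1838, 0.266]
tool_rot: [3.06, 0.707, 0.004]
contact_force: [-4.0, 2.1, 13.0]
opening: 0.0368
```

Emit:
jog_arm(steps=[[[-0.07, -0.08, 0.2], [0, 0, 0]]])

```text
t: 11.85
tool_pos: [0.5067, -0.1837, 0.2661]
tool_rot: [3.059, 0.706, 0.007]
contact_force: [-3.1, 1.3, 11.1]
opening: 0.0364
```

```bash
python3 -c "
from h import *
rem(.5070,-.1839,.266);print(ctrl.get_obs()['wrist_torque'])"
```

```text
t 11.85 pos [ 0.5067 -0.1837  0.2661] rem cm [0.02 0.03 0.01] tilt [ 0.17 -0.21  0.  ] yaw x [0.899 0.438] F [-3.09  1.26 11.08] op 0.0364
[0.4002417  0.70232943 0.02405461]
```

Emit:
jog_arm(steps=[[[-0.05, -0.02, 0.25], [0.2, -0.2, 0]]])

```text
t: 11.95
tool_pos: [0.507, -0.1839, 0.2659]
tool_rot: [3.06, 0.707, 0.004]
contact_force: [-1.9, 2.0, 12.9]
opening: 0.0369
```

Emit:
jog_arm(steps=[[[-0.05, -0.03, 0.25], [0.1, -0.2, 0]]])

```text
t: 12.05
tool_pos: [0.5072, -0.184, 0.2658]
tool_rot: [3.061, 0.707, 0.002]
contact_force: [-3.4, 3.0, 12.9]
opening: 0.0366
```

```bash
python3 -c "
from h import *
rem(.5070,-.1839,.266);print(ctrl.get_obs()['wrist_torque'])"
```

```text
t 12.05 pos [ 0.5072 -0.184   0.2658] rem cm [-0.02 -0.02 -0.02] tilt [ 0.04 -0.07  0.  ] yaw x [0.899 0.438] F [-3.42  3.01 12.89] op 0.0366
[ 0.7190879   0.64760257 -0.02311317]
```

Emit:
jog_arm(steps=[[[-0.05, -0.05, 0.33], [0, -0.1, 0]]])

```text
t: 12.15
tool_pos: [0.5074, -0.1838, 0.2652]
tool_rot: [3.06, 0.706, 0.002]
contact_force: [-5.6, 3.7, 16.8]
opening: 0.0364
```

Emit:
jog_arm(steps=[[[-0.04, -0.05, 0.33], [0, 0, 0]]])

```text
t: 12.25
tool_pos: [0.5075, -0.1837, 0.2649]
tool_rot: [3.059, 0.707, 0.004]
contact_force: [-5.8, 3.6, 18.5]
opening: 0.0369
```

```bash
python3 -c "
from h import *
rem(.5070,-.1839,.266);print(ctrl.get_obs()['wrist_torque'])"
```

```text
t 12.25 pos [ 0.5075 -0.1837  0.2649] rem cm [-0.06 -0.01 -0.11] tilt [ 0.12 -0.11  0.  ] yaw x [0.899 0.439] F [-5.83  3.59 18.49] op 0.0369
[ 0.65499775  1.36101952 -0.00997176]
```

Emit:
jog_arm(steps=[[[0, 0, 0], [0, 0, 0]], [[0, 0, 0], [0.1, -0.1, 0]], [[0, 0, 0], [0, 0, 0]]])

```text
t: 12.55
tool_pos: [0.5081, -0.1839, 0.2671]
tool_rot: [3.059, 0.707, 0.003]
contact_force: [-0.2, 0.3, 2.4]
opening: 0.0365
```

Emit:
jog_arm(steps=[[[0, 0, 0], [0, 0, 0]], [[0, 0, 0], [0, 0, 0]], [[0, 0, 0], [0, 0, 0]]], fingers=0.2)

```text
t: 12.85
tool_pos: [0.5076, -0.1836, 0.265]
tool_rot: [3.06, 0.707, 0.001]
contact_force: [0.5, 0.2, 0.4]
opening: 0.0511
```

```bash
python3 -c "
from h import *
rem(.5070,-.1839,.266);snap('side','s8.png')
im=cv2.imread('pics/s8.png');a=cv2.resize(im[120:200,140:230],(675,600),interpolation=cv2.INTER_CUBIC)
cv2.imwrite('pics/z8.png',a)"
```

```text
t 12.85 pos [ 0.5076 -0.1836  0.265 ] rem cm [-0.07 -0.   -0.1 ] tilt [ 0.05 -0.03  0.  ] yaw x [0.899 0.439] F [0.51 0.19 0.42] op 0.0511
```

View pics/z8.png

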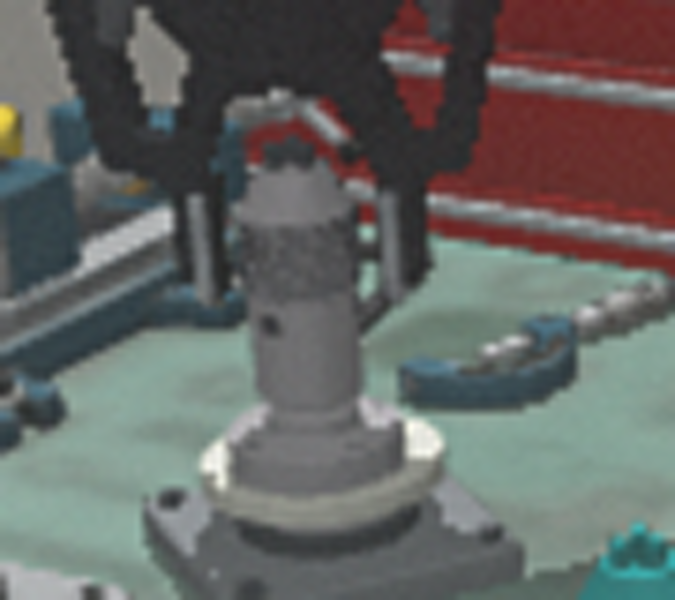

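The pair is upright with clear gaps on both sides. I'll regrip without strain and press once more, with lateral compensation.

Emit:
jog_arm(steps=[[[0, -0.05, -0.1], [0, 0, 0]], [[0, 0, 0], [0, 0, 0]], [[0, 0, 0], [0, 0, 0]], [[0, 0, 0], [0, 0, 0]], [[0, 0, 0], [0, 0, 0]]], fingers=-1, grip_force=70)

```text
t: 13.4
tool_pos: [0.5073, -0.1832, 0.266]
tool_rot: [3.06, 0.707, 0.0]
contact_force: [0.7, -0.3, 0.2]
opening: 0.0362
```

Emit:
jog_arm(steps=[[[-0.03, -0.03, 0.12], [0, 0, 0]]])

```text
t: 13.5
tool_pos: [0.5072, -0.1832, 0.2654]
tool_rot: [3.06, 0.707, 0.002]
contact_force: [-1.4, 0.4, 5.6]
opening: 0.0362
```

Emit:
jog_arm(steps=[[[-0.05, -0.05, 0.2], [0, 0, 0]]])

```text
t: 13.6
tool_pos: [0.507, -0.1831, 0.2648]
tool_rot: [3.059, 0.707, 0.004]
contact_force: [-1.5, 1.3, 11.2]
opening: 0.0363
```

```bash
python3 -c "
from h import *
rem(.5070,-.1839,.266)"
```

```text
t 13.6 pos [ 0.507  -0.1831  0.2648] rem cm [-0.04  0.07 -0.12] tilt [ 0.15 -0.12  0.  ] yaw x [0.899 0.439] F [-1.54  1.28 11.22] op 0.0363
```

Emit:
jog_arm(steps=[[[-0.06, -0.07, 0.28], [0.1, -0.1, 0]]])

```text
t: 13.7
tool_pos: [0.507, -0.1831, 0.2644]
tool_rot: [3.059, 0.707, 0.004]
contact_force: [-2.1, 0.5, 13.4]
opening: 0.0366
```

Emit:
jog_arm(steps=[[[-0.08, -0.08, 0.33], [0.1, -0.1, 0]]])

```text
t: 13.8
tool_pos: [0.507, -0.1831, 0.2641]
tool_rot: [3.058, 0.707, 0.005]
contact_force: [-3.3, 1.7, 15.0]
opening: 0.0367
```

Emit:
jog_arm(steps=[[[-0.08, -0.08, 0.38], [0.2, -0.2, 0]]])

```text
t: 13.9
tool_pos: [0.5072, -0.1831, 0.2639]
tool_rot: [3.059, 0.707, 0.004]
contact_force: [-3.2, 2.9, 17.0]
opening: 0.0367
```

Emit:
jog_arm(steps=[[[-0.1, -0.1, 0.38], [0.1, -0.1, 0]]])

```text
t: 14.0
tool_pos: [0.507, -0.1831, 0.2639]
tool_rot: [3.059, 0.707, 0.005]
contact_force: [-3.4, 2.7, 16.1]
opening: 0.0366
```

```bash
python3 -c "
from h import *
rem(.5070,-.1839,.266)"
```

```text
t 14.0 pos [ 0.507  -0.1831  0.2639] rem cm [-0.04  0.07 -0.21] tilt [ 0.18 -0.16  0.  ] yaw x [0.899 0.439] F [-3.37  2.68 16.1 ] op 0.0366
```

Emit:
jog_arm(steps=[[[-0.1, -0.12, 0.44], [0.2, -0.2, 0]]])

```text
t: 14.1
tool_pos: [0.5071, -0.183, 0.2637]
tool_rot: [3.058, 0.707, 0.005]
contact_force: [-3.6, 2.4, 18.2]
opening: 0.0367
```

Emit:
jog_arm(steps=[[[-0.1, -0.12, 0.46], [0.2, -0.2, 0]]])

```text
t: 14.2
tool_pos: [0.5071, -0.183, 0.2636]
tool_rot: [3.058, 0.707, 0.004]
contact_force: [-4.2, 1.8, 18.8]
opening: 0.0367
```

Pressed at 18.8 N with moderate side force. Next I'll relax and lift slowly.

Emit:
jog_arm(steps=[[[0, 0, 0], [0, 0, 0]], [[0, 0, -0.05], [0.2, -0.2, 0]], [[0, 0, -0.1], [0, 0, 0]], [[0, 0, -0.1], [0, 0, 0]], [[0, 0, -0.2], [0, 0, 0]], [[0, 0, -0.2], [0, 0, 0]], [[0, 0, 0], [0, 0, 0]]])

```text
t: 14.9
tool_pos: [0.5053, -0.1819, 0.2663]
tool_rot: [-3.055, -0.707, 0.012]
contact_force: [-0.8, 0.2, -4.1]
opening: 0.0366
```

```bash
python3 -c "
from h import *
rem(.5070,-.1839,.31)"
```

```text
t 14.9 pos [ 0.5053 -0.1819  0.2663] rem cm [ 0.04  0.23 -4.37] tilt [-0.41  0.37  0.  ] yaw x [0.898 0.439] F [-0.77  0.16 -4.11] op 0.0366
```

Emit:
jog_arm(steps=[[[0, 0, -0.3], [-0.4, 0.4, 0]], [[0, 0, -0.3], [0, 0, 0]], [[0, 0, -0.3], [0, 0, 0]], [[0, 0, -0.3], [0, 0, 0]], [[0, 0, 0], [0, 0, 0]]])

```text
t: 15.4
tool_pos: [0.5047, -0.1816, 0.278]
tool_rot: [-3.059, -0.707, 0.001]
contact_force: [-0.4, 0.6, -6.6]
opening: 0.0363
```

```bash
python3 -c "
from h import *
rem(.5070,-.1839,.31);snap('side','s9.png')
im=cv2.imread('pics/s9.png');a=cv2.resize(im[120:200,140:230],(675,600),interpolation=cv2.INTER_CUBIC)
cv2.imwrite('pics/z9.png',a)"
```

```text
t 15.4 pos [ 0.5047 -0.1816  0.278 ] rem cm [ 0.11  0.31 -3.2 ] tilt [-0.1   0.02  0.  ] yaw x [0.898 0.439] F [-0.43  0.63 -6.55] op 0.0363
```

View pics/z9.png

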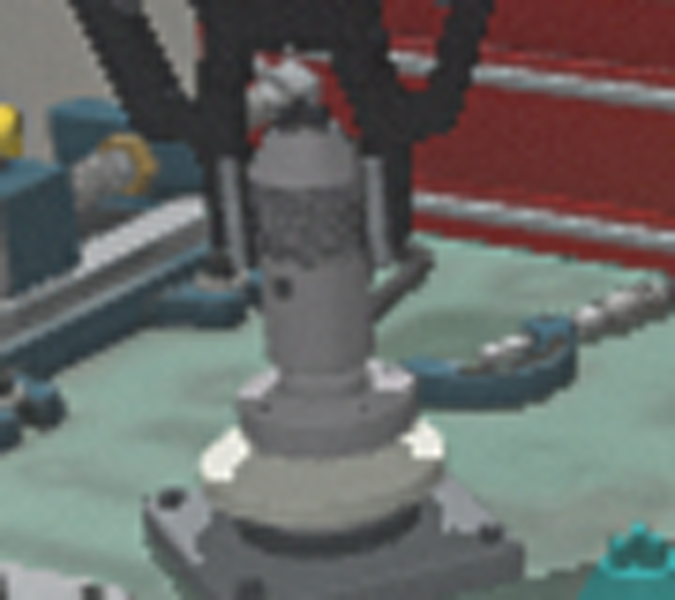

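The arbor comes up with the chuck, leaving the plate clear beneath it (Fz −6.6 N). I'll lift above the look-alikes and carry it across.

Emit:
jog_arm(steps=[[[0, 0, -0.7], [-0.1, 0, 0]], [[0, 0, -1.2], [0, 0, 0]], [[0, 0, -1.5], [0, 0, 0]], [[0, 0, -1.5], [0, 0, 0]], [[0, 0, -1.5], [0, 0, 0]], [[0, 0, -1.5], [0, 0, 0]], [[0, 0, -1], [0, 0, 0]], [[0, 0, -0.4], [0, 0, 0]]])

```text
t: 16.25
tool_pos: [0.5048, -0.1816, 0.3812]
tool_rot: [3.058, 0.707, 0.003]
contact_force: [-0.1, -0.2, -6.1]
opening: 0.0363
```

```bash
python3 -c "
from h import *
rem(.517,.233,.37)"
```

```text
t 16.25 pos [ 0.5048 -0.1816  0.3812] rem cm [ 19.3  -36.71   1.05] tilt [ 0.16 -0.09  0.  ] yaw x [0.898 0.439] F [-0.09 -0.23 -6.09] op 0.0363
```

Emit:
jog_arm(steps=[[[0.4, -0.7, 0], [0.2, 0, 0]], [[0.8, -1.5, 0], [0, 0, 0]], [[1, -1.9, 0], [0, 0, 0]], [[1, -1.9, 0], [0, 0, 0]], [[1, -1.9, 0], [0, 0, 0]], [[1, -1.9, 0], [0, 0, 0]], [[1, -1.9, 0], [0, 0, 0]], [[1, -1.9, 0], [0, 0, 0]]])

```text
t: 17.05
tool_pos: [0.5083, -0.021, 0.3763]
tool_rot: [-3.054, -0.699, 0.011]
contact_force: [0.9, 0.1, -5.8]
opening: 0.0368
```

```bash
python3 -c "
from h import *
rem(.517,.233,.375)"
```

```text
t 17.05 pos [ 0.5083 -0.021   0.3763] rem cm [ 11.83 -22.49   0.28] tilt [-0.55  0.29  0.  ] yaw x [0.9   0.435] F [ 0.92  0.13 -5.81] op 0.0368
```

Emit:
jog_arm(steps=[[[1, -1.9, 0], [-0.5, 0.3, 0]], [[1, -1.9, 0], [0, 0, 0]], [[1, -1.9, -0.1], [0, 0, 0]], [[1, -1.9, -0.1], [0, 0, 0]], [[1, -1.9, -0.1], [0, 0, 0]], [[1, -1.9, 0], [0, 0, 0]], [[1, -1.9, 0], [0, 0, 0]], [[1, -1.9, 0], [0, 0, 0]]])

```text
t: 17.85
tool_pos: [0.5095, 0.162, 0.3703]
tool_rot: [-3.054, -0.702, 0.026]
contact_force: [-0.1, 0.6, -5.9]
opening: 0.0361
```

```bash
python3 -c "
from h import *
rem(.517,.233,.375)"
```

```text
t 17.85 pos [0.5095 0.162  0.3703] rem cm [ 3.76 -6.06 -0.45] tilt [-0.66  0.82  0.  ] yaw x [0.899 0.437] F [-0.08  0.59 -5.87] op 0.0361
```

Emit:
jog_arm(steps=[[[1, -1.5, -0.4], [-0.6, 0.8, 0]], [[0.8, -1.3, 0], [0, 0, 0]], [[0.5, -0.8, 0], [0, 0, 0]], [[0.3, -0.5, 0], [0, 0, 0]], [[0, 0, 0], [0, 0, 0]], [[0, 0, 0], [0, 0, 0]]])

```text
t: 18.45
tool_pos: [0.513, 0.2157, 0.3693]
tool_rot: [-3.058, -0.71, 0.017]
contact_force: [-0.6, -0.3, -6.8]
opening: 0.0366
```

```bash
python3 -c "
from h import *
rem(.517,.233,.31)"
```

```text
t 18.45 pos [0.513  0.2157 0.3693] rem cm [ 1.18 -1.35  5.92] tilt [-0.24  0.58  0.  ] yaw x [0.898 0.44 ] F [-0.62 -0.32 -6.8 ] op 0.0366
```

Emit:
jog_arm(steps=[[[0.6, -0.7, 1.5], [-0.2, 0.5, 0]], [[0.6, -0.6, 2], [0, 0, 0]], [[0, 0, 2], [0, 0, 0]], [[0, 0, 2], [0, 0, 0]], [[0, 0, 1.5], [0, 0, 0]], [[0, 0, 0.5], [0, 0, 0]], [[0, 0, 0], [0, 0, 0]]])

```text
t: 19.15
tool_pos: [0.5207, 0.2292, 0.275]
tool_rot: [3.061, 0.7, 0.009]
contact_force: [0.1, -0.3, -0.3]
opening: 0.0362
```

```bash
python3 -c "
from h import *
rem(.517,.233,.2525);snap('side','s10.png')"
```

```text
t 19.15 pos [0.5207 0.2292 0.275 ] rem cm [-0.18 -0.5   2.25] tilt [ 0.15 -0.3   0.  ] yaw x [0.901 0.434] F [ 0.1  -0.33 -0.3 ] op 0.0362
```

View pics/s10.png

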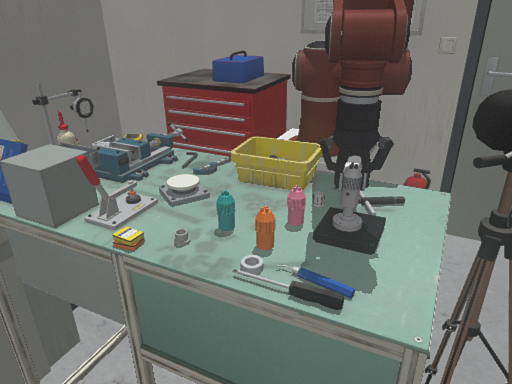

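```bash
python3 -c "
from h import *
rem(.517,.233,.2525);im=cv2.imread('pics/s10.png');a=cv2.resize(im[150:255,305:395],(514,600),interpolation=cv2.INTER_CUBIC)
cv2.imwrite('pics/z10.png',a);print(proj('side',[.5207,.2292,.046]),proj('side',[.5207,.2292,.024]))"
```

```text
t 19.2 pos [0.5209 0.2293 0.2757] rem cm [-0.2  -0.51  2.31] tilt [ 0.16 -0.36  0.  ] yaw x [0.901 0.434] F [ 0.95  0.03 -0.76] op 0.0367
[348.35782777 214.40286414] [347.43132976 223.96722867]
```

View pics/z10.png

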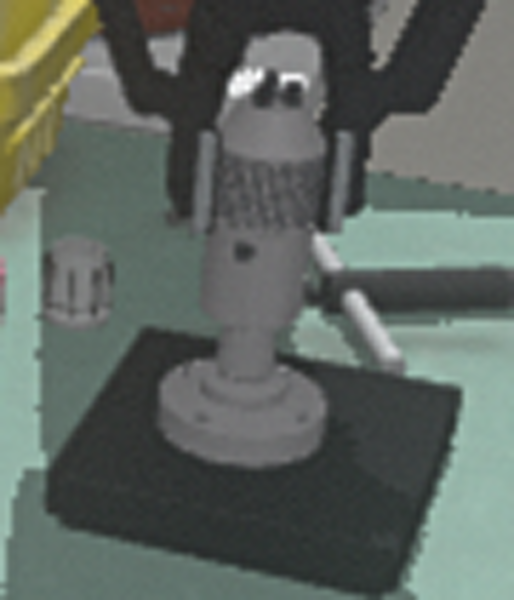

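The arbor slipped out of the socket during the descent. It landed upright on the slab with the tip still inside the mouth: the flange is at zoom (243,415) and the taper is visible at y 330–375. It sits near the plate's centre. I'll first work out when it came off, then reseat the chuck straight down.

Emit:
jog_arm(steps=[[[0, 0, 0.4], [0.1, -0.3, 0]], [[0, 0, 0.4], [0, 0, 0]], [[0, 0, 0], [0, 0, 0]]])

```text
t: 19.5
tool_pos: [0.5221, 0.2297, 0.2722]
tool_rot: [-3.063, -0.7, -0.008]
contact_force: [-1.4, 0.0, -1.8]
opening: 0.0365
```

```bash
python3 -c "
from h import *
rem(.5207,.2292,.2525);snap('side','s11.png');im=cv2.imread('pics/s11.png');a=cv2.resize(im[150:255,305:395],(514,600),interpolation=cv2.INTER_CUBIC)
cv2.imwrite('pics/z11.png',a)"
```

```text
t 19.5 pos [0.5221 0.2297 0.2722] rem cm [-0.16 -0.02  1.97] tilt [ 0.06 -0.27  0.  ] yaw x [0.901 0.434] F [-1.38  0.05 -1.8 ] op 0.0365
```

View pics/z11.png

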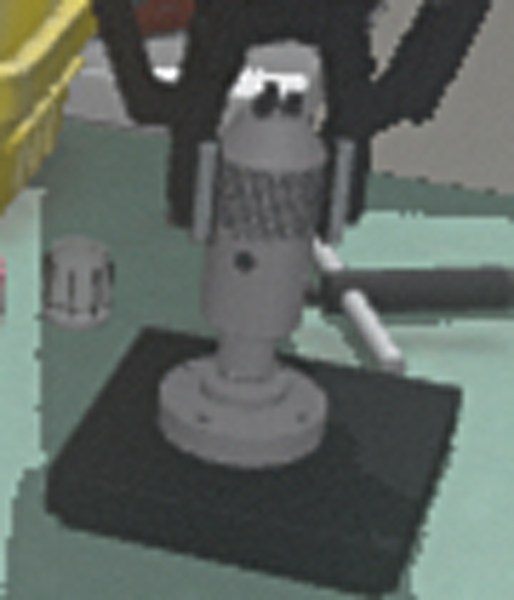

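Emit:
jog_arm(steps=[[[-0.15, 0, 0.3], [0, -0.2, 0]], [[0, 0, 0.3], [0, 0, 0]], [[0, 0, 0], [0, 0, 0]]])

```text
t: 19.85
tool_pos: [0.5209, 0.2293, 0.2665]
tool_rot: [3.062, 0.7, 0.006]
contact_force: [-1.9, -0.2, -2.0]
opening: 0.0363
```

Emit:
jog_arm(steps=[[[0, 0, 0.3], [0, 0, 0]], [[0, 0, 0.2], [0, 0, 0]], [[0, 0, 0], [0, 0, 0]]])

```text
t: 20.15
tool_pos: [0.5208, 0.2292, 0.2611]
tool_rot: [3.062, 0.7, 0.004]
contact_force: [-2.8, 0.9, 0.2]
opening: 0.0363
```

```bash
python3 -c "
from h import *
rem(.5207,.2292,.2535)"
```

```text
t 20.15 pos [0.5208 0.2292 0.2611] rem cm [-0.01 -0.    0.76] tilt [ 0.07 -0.13  0.  ] yaw x [0.901 0.435] F [-2.79  0.94  0.17] op 0.0363
```

Emit:
jog_arm(steps=[[[-0.12, -0.06, 0.2], [0, -0.1, 0]], [[0, 0, 0.2], [0, 0, 0]], [[0, 0, 0], [0, 0, 0]]])

```text
t: 20.45
tool_pos: [0.5199, 0.2292, 0.2569]
tool_rot: [3.061, 0.7, 0.006]
contact_force: [-1.0, 0.1, -1.4]
opening: 0.0364
```

Emit:
jog_arm(steps=[[[0, 0, 0.15], [0, 0, 0]], [[0, 0, 0.1], [0, 0, 0]], [[0, 0, 0], [0, 0, 0]]])

```text
t: 20.75
tool_pos: [0.5199, 0.2292, 0.2544]
tool_rot: [3.061, 0.7, 0.004]
contact_force: [-1.3, -1.1, 0.5]
opening: 0.0368
```

```bash
python3 -c "
from h import *
rem(.5207,.2292,.2535)"
```

```text
t 20.75 pos [0.5199 0.2292 0.2544] rem cm [0.08 0.04 0.09] tilt [ 0.12 -0.13  0.  ] yaw x [0.901 0.434] F [-1.3  -1.05  0.47] op 0.0368
```

Emit:
jog_arm(steps=[[[0, 0, 0], [0, 0, 0]], [[0, 0, 0], [0, 0, 0]], [[0, 0, 0], [0.1, -0.1, 0]], [[0, 0, 0], [0, 0, 0]]], fingers=0.3)

```text
t: 21.15
tool_pos: [0.5211, 0.2295, 0.2557]
tool_rot: [-3.062, -0.7, -0.01]
contact_force: [-0.2, -0.3, 0.8]
opening: 0.0549
```

```bash
python3 -c "
from h import *
rem(.5207,.2292,.2535);snap('side','s12.png');im=cv2.imread('pics/s12.png');a=cv2.resize(im[150:255,305:395],(514,600),interpolation=cv2.INTER_CUBIC)
cv2.imwrite('pics/z12.png',a)"
```

```text
t 21.15 pos [0.5211 0.2295 0.2557] rem cm [-0.05  0.01  0.22] tilt [ 0.07 -0.36  0.  ] yaw x [0.901 0.434] F [-0.22 -0.29  0.81] op 0.0549
```

View pics/z12.png

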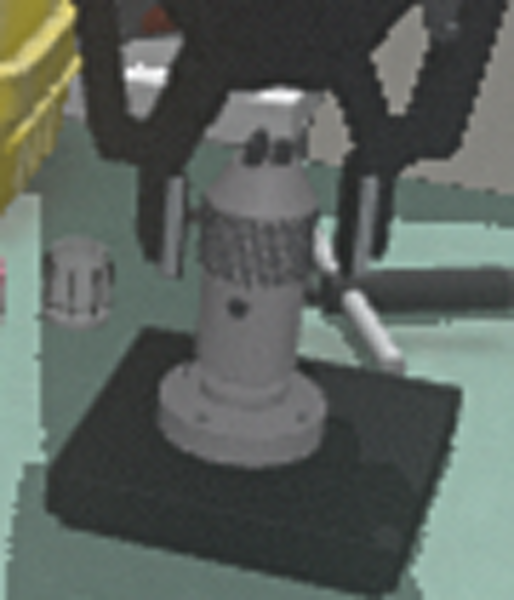

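The chuck has seated itself upright on the taper on the slab. The finger midpoint is about 2 px to the right of it, so I'll recentre, regrip and press on the fixed slab.

Emit:
jog_arm(steps=[[[-0.05, 0.25, 0.15], [0.1, -0.4, 0]], [[0, 0, 0], [0, 0, 0]]])

```text
t: 21.4
tool_pos: [0.5219, 0.2269, 0.2544]
tool_rot: [-3.062, -0.7, 0.001]
contact_force: [0.0, 0.2, -0.0]
opening: 0.0555
```

Emit:
jog_arm(steps=[[[0, 0, 0], [0, 0, 0]], [[0, 0, 0], [0, 0, 0]], [[0, 0, 0], [0, 0, 0]], [[0, 0, 0], [0, 0, 0]], [[0, 0, 0], [0, 0, 0]]], fingers=-1, grip_force=60)

```text
t: 21.9
tool_pos: [0.5217, 0.2272, 0.2543]
tool_rot: [-3.061, -0.7, 0.001]
contact_force: [-0.2, 0.7, -0.8]
opening: 0.0368
```

```bash
python3 -c "
from h import *
rem(.5207,.2292,.2535)"
```

```text
t 21.9 pos [0.5217 0.2272 0.2543] rem cm [-0.01 -0.22  0.08] tilt [-0.09  0.03  0.  ] yaw x [0.901 0.435] F [-0.23  0.68 -0.83] op 0.0368
```

Emit:
jog_arm(steps=[[[-0.02, 0, 0.1], [-0.1, 0, 0]]])

```text
t: 22.0
tool_pos: [0.5217, 0.2275, 0.2541]
tool_rot: [-3.062, -0.7, -0.0]
contact_force: [-3.6, 3.3, 7.4]
opening: 0.0367
```

Emit:
jog_arm(steps=[[[-0.03, -0.02, 0.2], [0, 0, 0]]])

```text
t: 22.1
tool_pos: [0.5218, 0.2277, 0.2539]
tool_rot: [-3.062, -0.7, -0.001]
contact_force: [-5.4, -1.2, 12.8]
opening: 0.0364
```

Emit:
jog_arm(steps=[[[-0.05, -0.02, 0.3], [0, 0, 0]]])

```text
t: 22.2
tool_pos: [0.5219, 0.2279, 0.2538]
tool_rot: [-3.062, -0.701, -0.002]
contact_force: [-7.3, -0.8, 17.8]
opening: 0.0365
```

```bash
python3 -c "
from h import *
rem(.5217,.2272,.2535)"
```

```text
t 22.2 pos [0.5219 0.2279 0.2538] rem cm [-0.05  0.06  0.03] tilt [ 0.02 -0.08  0.  ] yaw x [0.9   0.435] F [-7.31 -0.78 17.83] op 0.0365
```

Emit:
jog_arm(steps=[[[-0.16, -0.06, 0.38], [0, -0.1, 0]]])

```text
t: 22.3
tool_pos: [0.5214, 0.228, 0.2537]
tool_rot: [3.061, 0.701, 0.004]
contact_force: [-4.4, -2.1, 17.5]
opening: 0.0364
```

Emit:
jog_arm(steps=[[[-0.22, -0.08, 0.48], [0, -0.1, 0]]])

```text
t: 22.4
tool_pos: [0.5207, 0.2281, 0.2535]
tool_rot: [3.06, 0.701, 0.009]
contact_force: [-4.8, -1.3, 18.8]
opening: 0.0367
```

Emit:
jog_arm(steps=[[[-0.27, -0.09, 0.55], [0, -0.1, 0]]])

```text
t: 22.5
tool_pos: [0.5199, 0.2281, 0.2533]
tool_rot: [3.059, 0.701, 0.017]
contact_force: [-5.1, -1.5, 22.1]
opening: 0.0364
```

```bash
python3 -c "
from h import *
rem(.5217,.2272,.2535)"
```

```text
t 22.5 pos [0.5199 0.2281 0.2533] rem cm [ 0.12  0.16 -0.02] tilt [ 0.32 -0.55  0.  ] yaw x [0.9   0.436] F [-5.08 -1.47 22.09] op 0.0364
```

Emit:
jog_arm(steps=[[[0, 0, 0.4], [0.3, -0.5, 0]]])

```text
t: 22.6
tool_pos: [0.5211, 0.2282, 0.2534]
tool_rot: [3.06, 0.703, 0.007]
contact_force: [-5.9, -3.0, 12.1]
opening: 0.0366
```

Emit:
jog_arm(steps=[[[-0.05, 0, 0.5], [0.2, -0.3, 0]]])

```text
t: 22.7
tool_pos: [0.522, 0.2281, 0.2532]
tool_rot: [3.061, 0.703, 0.001]
contact_force: [-8.2, -3.1, 24.8]
opening: 0.0369
```

```bash
python3 -c "
from h import *
rem(.5217,.2272,.2535)"
```

```text
t 22.7 pos [0.522  0.2281 0.2532] rem cm [-0.07  0.07 -0.03] tilt [ 0.05 -0.05  0.  ] yaw x [0.9   0.437] F [-8.16 -3.08 24.77] op 0.0369
```

Pressed at 25 N. I'll relax, then do a short lift (a few mm) to see whether it holds.

Emit:
jog_arm(steps=[[[0, 0, 0], [0, 0, 0]], [[0, 0, 0], [0, 0, 0]], [[0, 0, -0.05], [0, 0, 0]], [[0, 0, -0.1], [0, 0, 0]], [[0, 0, -0.2], [0, 0, 0]], [[0, 0, -0.2], [0, 0, 0]], [[0, 0, 0], [0, 0, 0]]])

```text
t: 23.4
tool_pos: [0.52, 0.2269, 0.2539]
tool_rot: [3.059, 0.703, -0.011]
contact_force: [-0.3, -0.2, -6.3]
opening: 0.0365
```

```bash
python3 -c "
from h import *
rem(.5217,.2272,.2535)
snap('side','s13.png');im=cv2.imread('pics/s13.png');a=cv2.resize(im[150:255,305:395],(514,600),interpolation=cv2.INTER_CUBIC)
cv2.imwrite('pics/z13.png',a)"
```

```text
t 23.4 pos [0.52   0.2269 0.2539] rem cm [0.17 0.05 0.03] tilt [ 0.07  0.44 -0.  ] yaw x [0.9   0.437] F [-0.29 -0.21 -6.29] op 0.0365
```

View pics/z13.png

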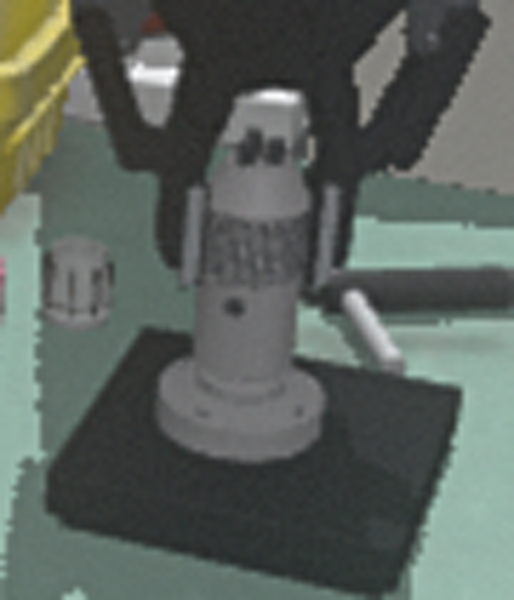

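It holds, carrying the full weight of about 6.3 N. I'll lift a few mm more, hold, then set it down properly.

Emit:
jog_arm(steps=[[[0, 0, -0.2], [0.1, 0.4, 0]], [[0, 0, -0.2], [0, 0, 0]], [[0, 0, -0.2], [0, 0, 0]], [[0, 0, 0], [0, 0, 0]], [[0, 0, 0], [0, 0, 0]]])

```text
t: 23.95
tool_pos: [0.5194, 0.2267, 0.2593]
tool_rot: [-3.061, -0.704, 0.004]
contact_force: [-0.7, 0.0, -6.1]
opening: 0.0364
```

```bash
python3 -c "
from h import *
rem(.517,.233,.2535)
snap('side','s14.png');im=cv2.imread('pics/s14.png');a=cv2.resize(im[150:255,305:395],(514,600),interpolation=cv2.INTER_CUBIC)
cv2.imwrite('pics/z14.png',a)"
```

```text
t 23.95 pos [0.5194 0.2267 0.2593] rem cm [ 0.06 -0.67  0.58] tilt [-0.05  0.13  0.  ] yaw x [0.9   0.437] F [-0.67  0.03 -6.06] op 0.0364
```

View pics/z14.png

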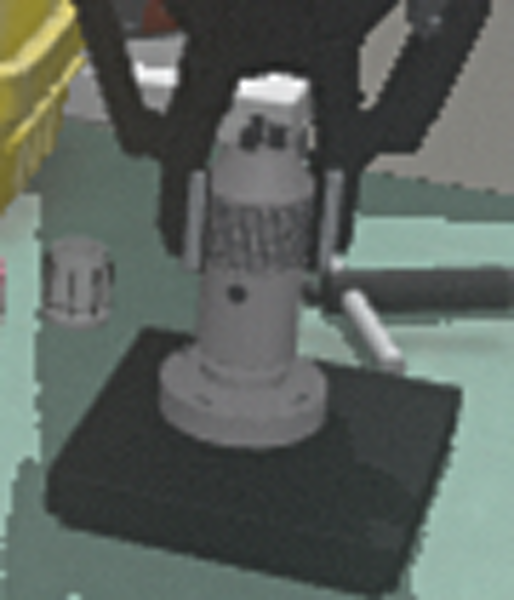

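Emit:
jog_arm(steps=[[[0, -0.3, 0.1], [0, 0.1, 0]], [[0, -0.3, 0], [0, 0, 0]], [[0, 0, 0.1], [0, 0, 0]], [[0, 0, 0.1], [0, 0, 0]], [[0, 0, 0], [0, 0, 0]]])

```text
t: 24.5
tool_pos: [0.5164, 0.2328, 0.2559]
tool_rot: [-3.061, -0.704, 0.001]
contact_force: [-0.1, -0.0, -6.4]
opening: 0.0365
```

```bash
python3 -c "
from h import *
rem(.517,.233,.2535)"
```

```text
t 24.5 pos [0.5164 0.2328 0.2559] rem cm [0.06 0.01 0.24] tilt [-0.06  0.04  0.  ] yaw x [0.9   0.437] F [-0.14 -0.03 -6.43] op 0.0365
```

Emit:
jog_arm(steps=[[[0, 0, 0.1], [0, 0, 0]], [[0, 0, 0.1], [0, 0, 0]], [[0, 0, 0], [0, 0, 0]]])

```text
t: 24.8
tool_pos: [0.5165, 0.2328, 0.2538]
tool_rot: [-3.061, -0.704, 0.001]
contact_force: [-0.1, 1.2, -4.4]
opening: 0.0365
```

Emit:
jog_arm(steps=[[[0, 0, 0.06], [0, 0, 0]], [[0, 0, 0.05], [0, 0, 0]], [[0, 0, 0], [0, 0, 0]]])

```text
t: 25.1
tool_pos: [0.5168, 0.2329, 0.2537]
tool_rot: [-3.061, -0.703, 0.0]
contact_force: [-0.1, -0.5, -5.6]
opening: 0.0365
```

Emit:
jog_arm(steps=[[[0, 0, 0.08], [0, 0, 0]], [[0, 0, 0.08], [0, 0, 0]]])

```text
t: 25.3
tool_pos: [0.5172, 0.2331, 0.2535]
tool_rot: [-3.06, -0.703, -0.001]
contact_force: [-3.5, -1.0, 1.7]
opening: 0.0369
```

Emit:
jog_arm(steps=[[[0, 0, 0.08], [0, 0, 0]]])

```text
t: 25.4
tool_pos: [0.5172, 0.2332, 0.2535]
tool_rot: [-3.06, -0.703, -0.001]
contact_force: [-4.4, -0.9, 2.9]
opening: 0.0364
```

On the slab: Fz has turned positive. I'll let go and rise straight up.

Emit:
jog_arm(steps=[[[0, 0, 0], [0, 0, 0]], [[0, 0, 0], [0, 0, 0]]])

```text
t: 25.6
tool_pos: [0.5172, 0.2332, 0.2535]
tool_rot: [-3.061, -0.703, -0.0]
contact_force: [-2.3, 0.1, -1.4]
opening: 0.0363
```

Emit:
jog_arm(steps=[[[0, 0, 0], [0, 0, 0]], [[0, 0, 0], [0, 0, 0]], [[0, 0, 0], [0, 0, 0]], [[0, 0, 0], [0, 0, 0]], [[0, 0, 0], [0, 0, 0]], [[0, 0, 0], [0, 0, 0]]], fingers=1)

```text
t: 26.2
tool_pos: [0.5194, 0.2335, 0.2561]
tool_rot: [-3.06, -0.703, -0.016]
contact_force: [0.2, 0.5, 0.0]
opening: 0.0851
```

```bash
python3 -c "
from h import *
rem(.517,.233,.40)
snap('side','s15.png');im=cv2.imread('pics/s15.png');a=cv2.resize(im[150:255,305:395],(514,600),interpolation=cv2.INTER_CUBIC)
cv2.imwrite('pics/z15.png',a)"
```

```text
t 26.2 pos [0.5194 0.2335 0.2561] rem cm [ -0.09  -0.05 -14.4 ] tilt [ 0.04 -0.58  0.  ] yaw x [0.9   0.436] F [0.19 0.51 0.02] op 0.0851
```

View pics/z15.png

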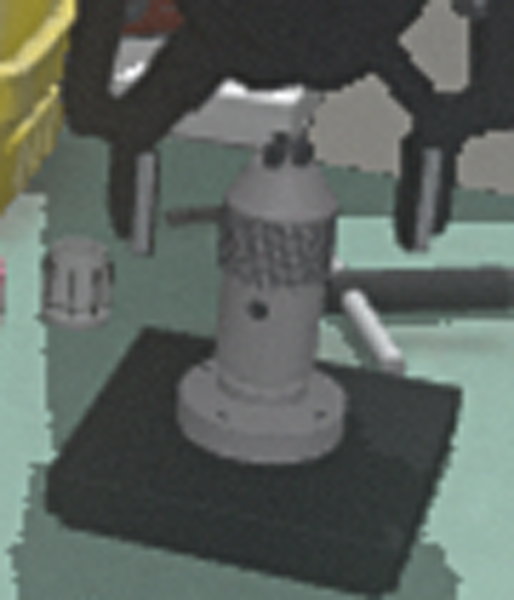

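The pair stands upright, seated and free of the fingers. I'll retreat upward, then pull back so the top camera can see it.

Emit:
jog_arm(steps=[[[0, 0, -1], [0, -0.6, 0]], [[0, 0, -3], [0, 0, 0]], [[0, 0, -4], [0, 0, 0]], [[0, 0, -4], [0, 0, 0]], [[0, 0, -3], [0, 0, 0]], [[0, 0, 0], [0, 0, 0]]])

```text
t: 26.85
tool_pos: [0.5188, 0.2335, 0.4134]
tool_rot: [3.06, 0.703, -0.008]
contact_force: [0.7, -0.6, 0.3]
opening: 0.0854
```

Emit:
jog_arm(steps=[[[-3, 2, 0], [0, 0, 0]], [[-3, 3, 0], [0, 0, 0]], [[-3, 3, 0], [0, 0, 0]], [[-3, 3, 0], [0, 0, 0]], [[-3, 3, 0], [0, 0, 0]], [[-2, 2, 0], [0, 0, 0]], [[0, 0, 0], [0, 0, 0]]])

```text
t: 27.55
tool_pos: [0.432, 0.0093, 0.4139]
tool_rot: [3.058, 0.709, -0.008]
contact_force: [-0.9, 0.5, -0.0]
opening: 0.0852
```

```bash
python3 -c "
from h import *
rem(.517,.233,.40)
snap('side','s16.png');snap('top','t16.png');im=cv2.imread('pics/s16.png');a=cv2.resize(im[150:255,305:395],(343,400),interpolation=cv2.INTER_CUBIC)
b=cv2.resize(cv2.imread('pics/t16.png')[170:260,120:210],(400,400),interpolation=cv2.INTER_CUBIC)
cv2.imwrite('pics/z16.png',np.hstack([a,b]))"
```

```text
t 27.55 pos [0.432  0.0093 0.4139] rem cm [ 17.49 -16.35   1.28] tilt [ 0.06  0.33 -0.  ] yaw x [0.898 0.44 ] F [-0.9   0.47 -0.01] op 0.0852
```

View pics/z16.png

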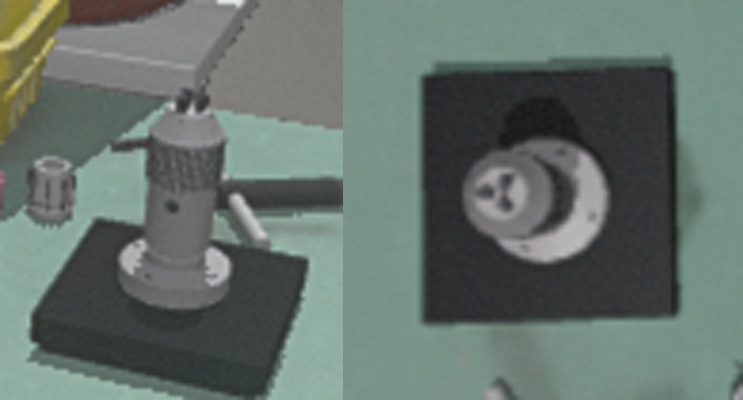

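View pics/t16.png

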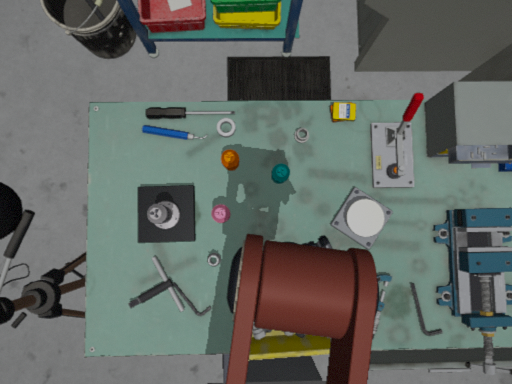

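The flange lies fully on the plate, with its centre at zoom (550,200) against the plate's (548,195). The chuck is seated and upright, and the bystanders sit at their original pixels. I'll hand in.

```bash
python3 -c "
from h import *
print(ctrl.finish_job())"
```

```text
the job is handed in; nothing more can be done
None
```

The chuck and arbor are standing upright on the inspection plate, but the arbor came loose once on the way down and had to be reseated. I handed the job in at about 27.6 s; no verdict is reported.

- **Press:** I gripped the chuck by the knurl, fed it onto the taper, and let go and regripped so it could centre. I then pressed twice, up to about 18.8 N. The plate's travel, worked out from arm height and force, was about 2.2 mm, short of the 2.8 mm limit. Side force during those presses was about 4–7 N, more than I wanted.
- **What went wrong:** The pair lifted and carried well clear of the sprung plate (about −6 N on the wrist, the full weight). During the faster descent over the slab the friction hold failed. The arbor slipped off by a few cm at most and landed upright on the slab, with its tip still inside the socket. I never saw it tip in the pictures, and the fingers stayed on the chuck.
- **Mend:** On the slab I lowered the chuck again, let it centre, regripped and pressed to about 25 N. I then lifted the pair about 6 mm by the chuck. It held its full weight for roughly a second (Fz −6 N), and I set it down slowly and let go.
- **Last checks:**
  - Both cameras show the pair upright with the chuck seated.
  - The whole flange is on the plate, within about 2 mm of its centre.
  - The sleeves and the collet are at their original pixels, and the gripper is well clear.
  - Seating depth was not measured directly; arm height and force put the mouth about 25 mm above the arbor's underside.

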